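# Warm two pots in turn on the conservation bench

## Task

Slide the wide saucepan from its end ring onto the middle ring of the hotplate, twist the start knob clockwise right to its stop and let it spring back; while it warms, nest all the loose steel cups upright one in another into the cup on the cork stand. Then slide the saucepan back to the end ring it came from, slide the tall pot onto the middle ring and twist the start knob to its stop and let it spring back once more. Never lift or tip the pots (slide them on the plate and leave each centred in its ring), and leave the jars standing where they are.

Things in the scene. Friction and masses are not known exactly. Their poses are not given: they have to be found in the camera images.
- hotplate: white bench hotplate fixed to the bench, 200 mm (x) by 570 mm (y), black flat top at 45 mm above the bench with a 6 mm high steel lip around the cooking area (200 by 450 mm, centred on the origin). Origin: on the bench under the middle ring. y runs along the row of three rings (to the left), x away from the robot. Turned by a few degrees from run to run.
- ring_left (a point): centre of the end ring at the +y end of the hotplate, on its top: a single white circle, 132 mm across, 140 mm from the middle ring.
- ring_mid (a point): centre of the middle (heating) ring on the hotplate's top: a double white circle, 132 mm across.
- ring_right (a point): centre of the end ring at the -y end, next to the knob: a single white circle, 132 mm across, 140 mm from the middle ring.
- start_knob (a joint): angle of the spring-return start knob on the white panel at the hotplate's -y end, rad: 0 at rest, growing as it is twisted clockwise seen from above, 1.2 at its stop. A spring (about 0.03 N m at rest, 0.14 N m at the stop) turns it back to 0 when let go.
- knob_grip (a point): grip point of the start knob, on its vertical axis, 79 mm above the bench, 11 mm below the top of its black grip bar. The bar is 56 mm long (this point's x axis, which at rest is parallel to the hotplate's x), 15 mm wide and 36 mm high, standing on a disc of 58 mm diameter whose top is 25 mm below this point.
- saucepan: wide, low, lidded steel saucepan, 110 mm in diameter, 60 mm high (78 mm with the lid's small knob; the lid is fixed), about 0.5 kg, with one straight level black handle towards its own -x. Origin: centre of the underside, z up. Starts on an end ring.
- saucepan_handle (a point): grip point on the axis of the saucepan's handle, 115 mm from the pot's axis and 40 mm above its underside. The handle is a bar 16 mm wide and 16 mm high, along the pot's x, reaching 80 mm out from the wall (20 mm beyond this point).
- tall_pot: narrow, tall, lidded steel pot, 90 mm in diameter, 95 mm high (113 mm with the lid's small knob; the lid is fixed), about 0.5 kg, with the same kind of handle towards its own -x. Origin: centre of the underside, z up. Starts on the other end ring.
- tall_pot_handle (a point): grip point on the axis of the tall pot's handle, 105 mm from the pot's axis and 40 mm above its underside; bar 16 mm by 16 mm, reaching 80 mm out from the wall (20 mm beyond this point).
- cup_stand: cup stand fixed to the bench: a cork disc, 90 mm across and 10 mm high, with a steel cup of the same shape as the loose ones fastened on it (its rim 70 mm above the bench, its inner floor 37 mm above the bench). Origin: centre of the disc's underside, on the bench.
- cup0: Loose plain steel cup with a thick floor, 60 mm high, outer diameter 44 mm at the foot widening evenly to 67 mm at the rim, wall 2.5 mm, inner floor 27 mm above the underside, about 0.12 kg. Origin: centre of the underside; z up. A cup set into another one stands on its floor, 27 mm higher, with about 2.5 mm of play all round. None if it is absent in this run.
- cup1: Loose plain steel cup with a thick floor, 60 mm high, outer diameter 44 mm at the foot widening evenly to 67 mm at the rim, wall 2.5 mm, inner floor 27 mm above the underside, about 0.12 kg. Origin: centre of the underside; z up. A cup set into another one stands on its floor, 27 mm higher, with about 2.5 mm of play all round. None if it is absent in this run.
- cup2: Loose plain steel cup with a thick floor, 60 mm high, outer diameter 44 mm at the foot widening evenly to 67 mm at the rim, wall 2.5 mm, inner floor 27 mm above the underside, about 0.12 kg. Origin: centre of the underside; z up. A cup set into another one stands on its floor, 27 mm higher, with about 2.5 mm of play all round. None if it is absent in this run.
- cup3: Loose plain steel cup with a thick floor, 60 mm high, outer diameter 44 mm at the foot widening evenly to 67 mm at the rim, wall 2.5 mm, inner floor 27 mm above the underside, about 0.12 kg. Origin: centre of the underside; z up. A cup set into another one stands on its floor, 27 mm higher, with about 2.5 mm of play all round. None if it is absent in this run.
- jar_a: bystander: closed pigment jar, 39 mm across and 63 mm high. Origin: centre of the underside.
- jar_b: bystander: closed pigment jar, 39 mm across and 63 mm high. Origin: centre of the underside.
- jar_c: bystander: closed pigment jar, 63 mm across and 73 mm high. Origin: centre of the underside.
- jar_d: bystander: closed pigment jar, 57 mm across and 63 mm high. Origin: centre of the underside.
Things that resemble listed ones, but are neither listed nor needed, are in the scene too. Leave any purple look-alike of the cup2 alone.

How it is judged (in metres and radians):
On the way, in this order (a step that is already met when the one before it is completed fails the run):
1. the saucepan stands released on the middle ring (horizontal distance between saucepan and ring_mid below 0.015 m and linear speed of saucepan below 0.02 m/s and contact force between the fingers and saucepan below 0.3 N), for 0.2 s.
2. the start knob is at its stop (value of joint start_knob above 1.08 rad), for 0.1 s.
3. the knob has sprung back to rest (value of joint start_knob below 0.12 rad), for 0.1 s.
4. all loose cups are nested in the cup on the stand (horizontal distance between each of cup0, cup1, cup2, cup3 and cup_stand below 0.015 m and angle between each of cup0, cup1, cup2, cup3's own z axis and vertical below 0.17 rad and height (world z) of cup0 between 0.025 and 0.127 m and linear speed of each of cup0, cup1, cup2, cup3 below 0.02 m/s and contact force between the fingers and cup0 below 0.3 N and height (world z) of cup1 between 0.025 and 0.127 m and contact force between the fingers and cup1 below 0.3 N and height (world z) of cup2 between 0.025 and 0.127 m and contact force between the fingers and cup2 below 0.3 N and height (world z) of cup3 between 0.025 and 0.127 m and contact force between the fingers and cup3 below 0.3 N), for 0.2 s.
5. the saucepan stands released on its end ring again ((horizontal distance between saucepan and ring_left below 0.015 m or horizontal distance between saucepan and ring_right below 0.015 m) and linear speed of saucepan below 0.02 m/s and contact force between the fingers and saucepan below 0.3 N), for 0.2 s.
6. the tall pot stands released on the middle ring (horizontal distance between tall_pot and ring_mid below 0.015 m and linear speed of tall_pot below 0.02 m/s and contact force between the fingers and tall_pot below 0.3 N), for 0.2 s.
7. the start knob is at its stop again (value of joint start_knob above 1.08 rad), for 0.1 s.
8. the knob has sprung back to rest (value of joint start_knob below 0.12 rad), for 0.1 s.
At the end, for the whole second after the job is handed in: Saucepan within 15 mm of the centre of an end ring, tall pot within 15 mm of the middle ring's centre, both at rest; knob back at rest (below 0.12 rad); every loose cup nested upright in the stack on the stand (within 15 mm of its axis, tilt below 0.17 rad); nothing held (all of step 4 and all of step 5 and all of step 6 and value of joint start_knob below 0.12 rad); the robot touches nothing.
It fails at once if a pot is lifted off the hotplate (underside more than 12 mm above it) (z of any of saucepan, tall_pot in the frame of ring_mid above 0.012 m).
It fails at once if a pot is tipped by more than 0.3 rad (angle between any of saucepan, tall_pot's own z axis and vertical above 0.3 rad).
It fails at once if a jar is moved by more than 50 mm (distance of any of jar_a, jar_b, jar_c, jar_d from where it was at the start of the episode above 0.05 m).
Of cup0, cup1, cup2, cup3 only 2 to 4 are there at a start; the rules pass over those that are not, and their reading is None.
At some moment in a run one of saucepan, tall_pot, cup0, cup1, cup2, cup3 may be knocked a few centimetres aside while the robot is not near it.
It also fails if it takes over 210 s, if anything falls off the work surface, if the arm or the gripper's body presses on something with over 40 N, if the wrist force passes 120 N, or if a joint passes its speed limit or range.

## Robot

A 6-joint arm with a two-finger parallel gripper is mounted at the origin on the work surface. World frame = base frame: x ahead of the robot, y to its left, z up, the work surface at z = 0. Lengths are in mm, angles in degrees, forces in N, time in s.
With the tool pointing down it reaches from about 350 to 850 mm from the base axis. Payload 8.1 kg.
Tool frame: the origin (TCP) lies between the finger pads; the fingertips stand 14 mm ahead of it and the grasp point (between the pads) lies 5 mm behind it; z points along the fingers, x is the direction in which the jaws open and shut, and the axes are right-handed (so a half turn about z gives the same grasp; the last joint's range is limited). The gripper opens to 85 mm and grips with 20 to 120 N. Pads are 22 mm wide; open, the fingers measure 114 mm over their backs; the gripper's body (76 mm by 85 mm) begins 54 mm behind the grasp point. The pads swing forward as they close: fully open they stand 13 mm farther back than shut.
Start: joints at [68.904, 7.471, 85.268, -0, 87.261, -4.893], TCP at [167.405, 576.178, 245.292] pointing down, gripper open.
Joint ranges: [-169.43, 169.43], [-51.17, 129.36], [1.28, 143.12], [-76.62, 256.62], [0, 156.53], [-152.29, 152.29]. Speed limits (degrees/s): [136.94, 136.94, 159.86, 180, 180, 180].

## Interface

Orientations are given as [roll, pitch, yaw] about the fixed x, y, z axes, in that order (R = Rz(yaw) Ry(pitch) Rx(roll)).
In Python, from bench import r, vision, job gives the robot as it stands.
- The arm moves only by the tool send_rows, never from a script. Its arguments are lists of equal length, an entry for each row: "dp": the shift along the world's x, y, z in mm, a list of three; "rot": the turn, a rotation vector about the world's x, y, z in rad, a list of three. In form: {"dp": [[tx, ty, tz], ...], "rot": [[wx, wy, wz], ...]}. A call has 1 to 5 rows; each row is the pose to reach, as a shift and turn from the pose commanded when the call began; what a row does not reach only later rows make up. A row lasts 1/8 s, in which the tool goes at most 62.5 mm and 10.7 degrees, less where a joint would pass 70% of its speed; a pose out of reach is approached as far as the arm can. A call with a gripper value outside its range is refused whole. "jaw" is the finger opening in mm, from 0 to 85.4, set as the call begins (left out, the last holds). The fingers move at their own pace and stop on an object; "force" is the grip in N (left out, the last holds). Time passes only in rows, so rows that repeat a pose let the fingers close. It gives the time, the measured TCP pose, the force and the opening at its end, in the units of the state.
- r.sense(): the state, without advancing time (a new reading comes with each control period).
- vision.snapshot(name): name is "scene" or "top" or "wrist"; returns a dict with "pixels" (420x560x3 uint8, red, green, blue), "depth" (420x560 float32, mm along the optical axis (not along the pixel's ray), 0 where there is no reading), "intrinsics" (3x3 intrinsics, pixels), "world_from_camera" (4x4, takes a point from camera to world coordinates); the wrist camera has in their place "T_tool_cam" (4x4, takes a point from camera to tool coordinates, whose origin is the TCP and whose axes are the tool frame's). Camera axes: x right, y down, z forward; pixel columns grow to the right and rows downward; lengths in mm; the calibration is good to about 2 mm. The wrist camera is an equidistant fisheye: a pixel r from the principal point sees the ray r / f radians off the axis. A picture is of the moment at which its call begins: read the wrist's pose just before it.
- job.hand_in(): hands the job in, once; it reports no verdict.
The state is a dict: "time": time; "joint_pos": joint angles; "qd": joint speeds; "joint_efforts": joint torques, N m; "tool_pos": TCP position; "tcp_rot": TCP orientation; "ft_force": force on the tool from outside, world axes, zero at the start; "wrist_torque": the same for the moment, N m; "finger_gap": finger opening in mm.
Only numpy, scipy, OpenCV 4.12 (cv2) and the standard library are available. Lean on these libraries where they do the work, as an engineer would, in place of code of your own. Each camera call takes 0.05 s, during which the arm holds its last target.

## Working session

There is one attempt and no reset: what is moved stays moved. The work goes in short steps, Python scripts to look and compute and a tool call to move; the robot and the scene stay as the last step left them, time stands still between calls to the robot, and variables do not carry over. Pictures are saved under pics/ and viewed, and the job is handed in when it is done.

Besides the shell and the picture viewer there is one more tool, called after "Request:" in YAML: its name, and indented under it one key for each argument. send_rows: Moves the arm, as the interface text tells. Its arguments: {"type":"object","properties":{"dp":{"type":"array"},"rot":{"type":"array"},"jaw":{"type":"number"},"force":{"type":"number"}},"required":["dp","rot"]}

```bash
ls; mkdir -p pics
python3 - <<'E'
from bench import r, vision, job
import cv2
print(r.sense())
for n in ["scene","top","wrist"]:
    s=vision.snapshot(n); cv2.imwrite(f"pics/{n}0.png",s["pixels"][:,:,::-1])
    print(n,s["intrinsics"].tolist(), (s.get("world_from_camera") if n!="wrist" else s["T_tool_cam"]).round(3).tolist())
E
```

```text
pics
{'time': 0.0, 'joint_pos': array([ 6.89053095e+01,  7.51534568e+00,  8.53293618e+01,  3.47263338e-04,
        8.72607096e+01, -4.89730635e+00]), 'qd': array([-0.02039413,  0.1225641 , -0.0006276 , -0.07654115, -0.03661213,
       -0.09886595]), 'joint_efforts': array([-1.56065755e-03, -5.69420886e+01, -5.00536501e+01, -2.17478901e-04,
        1.52846082e-02,  2.68483979e-05]), 'tool_pos': array([167.20019553, 575.69256746, 244.24113112]), 'tcp_rot': array([-1.79990655e+02,  1.05002618e-01,  7.38026075e+01]), 'ft_force': array([-0.0385653 ,  0.62047695,  0.65327173]), 'wrist_torque': array([ 0.05293841, -0.01671416,  0.03986657]), 'finger_gap': 85.25486455428268}
scene [[508.6789018350139, 0.0, 274.43156090416187], [0.0, 508.6789018350139, 206.5955808442345], [0.0, 0.0, 1.0]] [[0.808, 0.383, -0.447, 1021.641], [0.589, -0.54, 0.602, -787.473], [-0.011, -0.75, -0.661, 873.419], [0.0, 0.0, 0.0, 1.0]]
top [[538.0083369091868, 0.0, 271.99190828811123], [0.0, 538.0083369091868, 209.06853566318208], [0.0, 0.0, 1.0]] [[0.024, -0.987, 0.157, 280.119], [-1.0, -0.025, 0.001, -49.402], [0.003, -0.157, -0.988, 1528.038], [0.0, 0.0, 0.0, 1.0]]
wrist [[325.19226210127806, 0.0, 278.55000306489694], [0.0, 325.19226210127806, 209.4667729939401], [0.0, 0.0, 1.0]] [[1.0, 0.0, -0.0, 0.542], [0.0, 0.947, 0.322, -83.778], [0.0, -0.322, 0.947, -128.676], [0.0, 0.0, 0.0, 1.0]]
```

View pics/scene0.png

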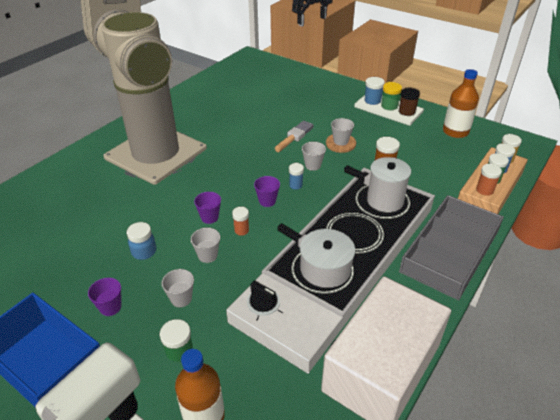

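View pics/top0.png

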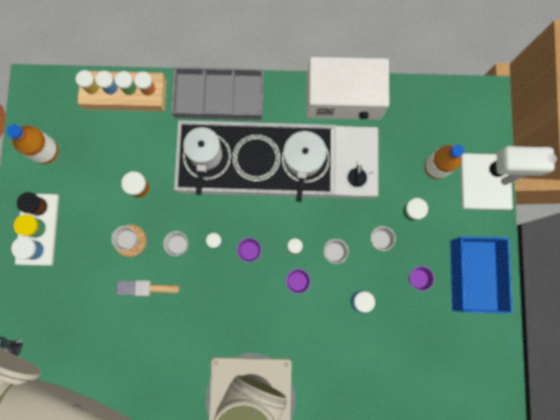

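View pics/wrist0.png

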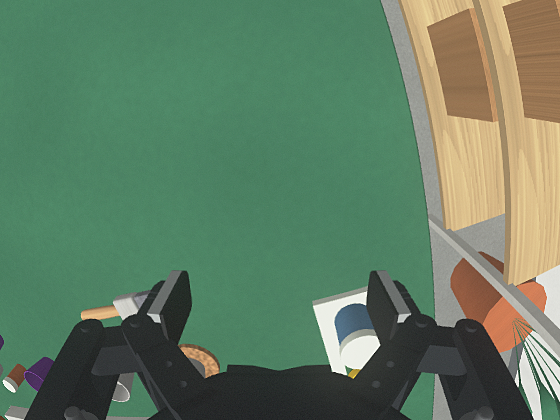

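```bash
cat > h.py <<'E'
import numpy as np, cv2
from bench import r, vision, job
from scipy.spatial.transform import Rotation as R
def snap(n,save=None):
    if n=="wrist":
        st=r.sense(); T=np.eye(4); T[:3,:3]=R.from_euler('xyz',st['tcp_rot'],degrees=True).as_matrix(); T[:3,3]=st['tool_pos']
    s=vision.snapshot(n); s['n']=n
    s['T']=T@s['T_tool_cam'] if n=="wrist" else s['world_from_camera']
    if save: cv2.imwrite(f"pics/{save}.png",s["pixels"][:,:,::-1])
    return s
def rays(s,uv):
    uv=np.atleast_2d(np.asarray(uv,float)); K=s['intrinsics']
    x=(uv[:,0]-K[0,2])/K[0,0]; y=(uv[:,1]-K[1,2])/K[1,1]
    if s['n']=="wrist":
        th=np.hypot(x,y); k=np.where(th>1e-9,np.sin(th)/np.maximum(th,1e-9),1)
        d=np.stack([x*k,y*k,np.cos(th)],1)
    else: d=np.stack([x,y,np.ones_like(x)],1)
    return s['T'][:3,3], d@s['T'][:3,:3].T
def plane(s,uv,z):
    o,d=rays(s,uv); return o+d*((z-o[2])/d[:,2])[:,None]
def proj(s,P):
    P=np.atleast_2d(P); Ti=np.linalg.inv(s['T']); c=P@Ti[:3,:3].T+Ti[:3,3]; K=s['intrinsics']
    if s['n']=="wrist":
        rr=np.hypot(c[:,0],c[:,1]); th=np.arctan2(rr,c[:,2]); k=th/np.maximum(rr,1e-9); return np.stack([c[:,0]*k*K[0,0]+K[0,2],c[:,1]*k*K[1,1]+K[1,2]],1)
    return np.stack([c[:,0]/c[:,2]*K[0,0]+K[0,2],c[:,1]/c[:,2]*K[1,1]+K[1,2]],1)
def cloud(s):
    h,w=s['depth'].shape; u,v=np.meshgrid(np.arange(w),np.arange(h))
    o,d=rays(s,np.stack([u.ravel(),v.ravel()],1))
    fwd=s['T'][:3,2]; dz=d@fwd
    P=o+d*(s['depth'].ravel()/dz)[:,None]; P[s['depth'].ravel()<=0]=np.nan
    return P.reshape(h,w,3)
def circ(P):
    A=np.c_[2*P[:,:2],np.ones(len(P))]; b=(P[:,:2]**2).sum(1); x=np.linalg.lstsq(A,b,rcond=None)[0]
    return x[0],x[1],np.sqrt(x[2]+x[0]**2+x[1]**2)
E
python3 - <<'E'
from h import *
np.set_printoptions(precision=1,suppress=True)
for n in ["top","scene"]:
    s=snap(n); P=cloud(s); z=P[...,2]
    px=s['pixels'].astype(int); sat=px.max(2)-px.min(2)
    print(n)
    m=((z>20)&(z<140)&(sat<60)&(P[...,0]>250)).astype(np.uint8)
    k,l,st,c=cv2.connectedComponentsWithStats(m)
    for i in range(1,k):
        if st[i,4]<60: continue
        Q=P[l==i]; zt=np.nanpercentile(Q[:,2],97)
        print(st[i],c[i].round(0), 'zmax',zt, 'med',np.nanmedian(Q,0), 'circ',np.array(circ(Q[Q[:,2]>zt-6])))
s=snap("top"); a=s['pixels'][90:320,90:450,::-1]; cv2.imwrite("pics/topcrop.png",cv2.resize(a,None,fx=2.2,fy=2.2,interpolation=cv2.INTER_CUBIC))
E
```

```text
top
[ 306   57   83   63 4756] [347.  87.] zmax 125.0897765916331 med [ 848.2 -246.7  118.6] circ [ 864.6 -249.6   73.5]
[ 171   67   92   52 1357] [215.  92.] zmax 53.69446882065993 med [862.5 130.5  42.1] circ [857.9 121.  111.2]
[  76   71   76   24 1224] [115.  81.] zmax 121.50997039170869 med [854.2 404.4 114.4] circ [864.  399.   63.7]
[  174   121   204    82 13310] [281. 161.] zmax 112.91174812148023 med [647.1 -74.4  46.9] circ [661.6  -7.7 131.8]
[ 12 133  45  31 420] [ 42. 152.] zmax 127.37771423440665 med [653.9 589.5  67.4] circ [659.8 632.3  17.3]
[425 147  29  32 328] [435. 168.] zmax 114.25190968655711 med [ 634.9 -492.2   72.3] circ [ 656.  -518.9   35. ]
[ 459  154   65   56 1184] [486. 183.] zmax 106.90144589732407 med [ 606.6 -652.1   22.7] circ [ 561.4 -605.2  108.4]
[121 172  26  25 453] [133. 184.] zmax 77.68168475905277 med [572.9 336.6  72.3] circ [575.  338.7  22. ]
[ 16 192  31  25 546] [ 31. 204.] zmax 90.07254744264691 med [508.9 609.6  82.9] circ [510.9 617.7  21.3]
[403 199  24  22 390] [415. 209.] zmax 69.02062288288462 med [ 522.6 -442.6   62.3] circ 
[... 3076 characters left out ...]
  -352.4   31.6]
[  322   277   129   143 11310] [384. 349.] zmax 121.69280962449947 med [ 877.8 -288.8  118.8] circ [ 871.5 -254.    74.1]
[ 88 279  12  22 118] [ 93. 291.] zmax 59.59088375605656 med [ 311.1 -468.3   47.6] circ [ 336.8 -455.9   31.8]
[110 289  11  21 110] [116. 301.] zmax 56.37717129666298 med [ 365.1 -456.1   40.1] circ [ 345.5 -455.    24. ]
[160 319  32  38 860] [176. 336.] zmax 64.67203930125262 med [ 537.  -451.1   61.5] circ [ 529.7 -447.6   20.2]
[ 39 344  61  56  95] [ 69. 373.] zmax 82.01677314375382 med [ 450.2 -621.9   79.7] circ [ 456.6 -619.5   38.6]
[178 363  46  57 683] [206. 406.] zmax 132.06542717063633 med [ 689.4 -528.2   75.9] circ [ 667.5 -494.8    8.1]
```

View pics/topcrop.png

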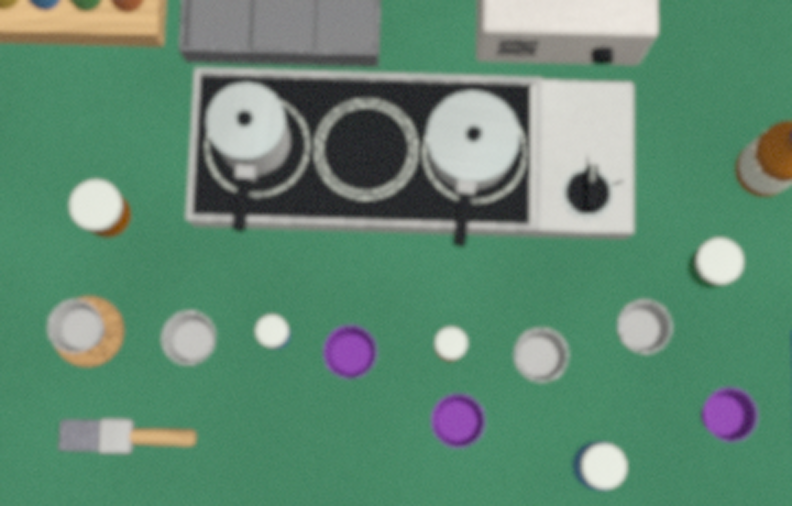

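Run:
```python
from h import *
np.set_printoptions(precision=1,suppress=True)
for n in ["top","scene"]:
    s=snap(n); P=cloud(s); z=P[...,2]; px=s['pixels'].astype(int); v=px.max(2)
    print(n,'plate z med', np.nanmedian(z[(v<60)&(P[...,0]>560)&(P[...,0]<760)&(abs(P[...,1])<100)]))
    # lids circles
    for nm,zlo,zhi,yc in [("sauce",98,120,-120),("tall",132,155,130)]:
        m=(z>zlo)&(z<zhi)&(abs(P[...,1]-yc)<70)&(abs(P[...,0]-670)<90)&(v>120)
        Q=P[m]; print(nm,len(Q),'medz',np.median(Q[:,2]), 'mean',Q.mean(0))
        c,rd=cv2.minEnclosingCircle(Q[:,:2].astype(np.float32)); print('  minc',c,rd)
    # rim/hotplate body: white region z 35-60 outline
    # ring mid
    u,w=np.meshgrid(np.arange(560),np.arange(420))
    G=plane(s,np.stack([u.ravel(),w.ravel()],1),45).reshape(420,560,3)
    m=(v>110)&(np.abs(z-45)<8)
    c0=np.array([668,5.])
    for it in range(3):
        d=np.hypot(G[...,0]-c0[0],G[...,1]-c0[1]); mm=m&(d<69+ (8 if it==0 else 3))&(d>40)
        x=circ(G[mm]); c0=np.array(x[:2])
    print('ringmid',np.array(x),mm.sum())
    # hotplate outline at z~45: white/black plate min-area-rect
    mp=((z>36)&(z<62)&(P[...,0]>520)&(P[...,0]<790)&(P[...,1]>-320)&(P[...,1]<220)).astype(np.uint8)
    Q=P[mp>0][:,:2].astype(np.float32); print('rect',cv2.minAreaRect(Q))
    # handles: black with z 72-100
    for yc in(-120,130):
        m=(z>78)&(z<102)&(v<70)&(abs(P[...,1]-yc)<60)&(P[...,0]<650)&(P[...,0]>500)
        Q=P[m]; mn=Q.mean(0); U,S,V=np.linalg.svd((Q-mn)[:,:2]); print('handle',yc,len(Q),mn,'dir',V[0],'extent',np.ptp((Q-mn)[:,:2]@V[0]),Q.min(0),Q.max(0))
```

```text
top plate z med 45.992018646948736
sauce 1298 medz 109.94302425393971 mean [ 664.6 -131.5  110. ]
  minc (660.3851318359375, -133.59686279296875) 62.73039245605469
tall 918 medz 144.7259104759729 mean [667.3 144.7 144.6]
  minc (668.8121948242188, 145.39576721191406) 47.56986618041992
ringmid [663.4   0.7  61.6] 669
rect ((674.896728515625, -50.082977294921875), (540.4261474609375, 228.92181396484375), 89.71686553955078)
handle -120 100 [ 565.8 -121.1   92.2] dir [-1.   0.1] extent 59.6195057207224 [ 534.2 -130.8   81.3] [ 593.4 -114.6   97.9]
handle 130 121 [578.7 151.7  92. ] dir [-1.   0.1] extent 60.46389719632997 [547.2 143.   79.5] [607.2 161.2 100. ]
scene plate z med 45.307763807245465
sauce 1712 medz 109.05121116276172 mean [ 672.  -136.6  108.9]
  minc (668.5100708007812, -132.12020874023438) 58.616188049316406
tall 787 medz 143.72937400590138 mean [673.9 138.4 143.2]
  minc (672.134521484375, 146.1011199951172) 49.281578063964844
ringmid [664.4   3.6  61.7] 266
rect ((676.5354614257812, -50.042449951171875), (226.98435974121094, 539.855224609375), 0.018867429345846176)
handle -120 207 [ 566.4 -123.9   89.4] dir [ 1.  -0.1] extent 62.06530816228478 [ 534.7 -131.4   78.1] [ 597.1 -111.7   97.6]
handle 130 167 [578.1 149.4  88.6] dir [ 1.  -0.1] extent 62.420566845366764 [546.7 140.4  78.5] [609.8 162.6  96. ]
```

Request:
send_rows:
  dp:
    - [30,-50,40]
    - [60,-100,85]
    - [90,-150,85]
    - [125,-205,85]
    - [160,-260,85]
  rot:
    - [0,0,0.05]
    - [0,0,0.1]
    - [0,0,0.15]
    - [0,0,0.2]
    - [0,0,0.28]

```text
time: 1.02
tool_pos: [318.8, 329.3, 330.8]
tcp_rot: [179.9, -0.1, 90.0]
ft_force: [1.4, 1.0, 0.1]
finger_gap: 85.2
```

Request:
send_rows:
  dp:
    - [35,-55,0]
    - [70,-110,0]
    - [105,-165,0]
    - [140,-220,0]
    - [170,-275,0]
  rot:
    - [0,0,0]
    - [0,0,0]
    - [0,0,0]
    - [0,0,0]
    - [0,0,0]

```text
time: 1.65
tool_pos: [483.6, 63.4, 330.5]
tcp_rot: [179.9, -0.0, 89.8]
ft_force: [1.5, 0.6, -0.1]
finger_gap: 85.3
```

Request:
send_rows:
  dp:
    - [10,-60,0]
    - [10,-80,0]
    - [10,-80,0]
  rot:
    - [0,0,0]
    - [0,0,0]
    - [0,0,0]

```text
time: 2.02
tool_pos: [492.8, -16.2, 330.1]
tcp_rot: [-180.0, 0.0, 89.7]
ft_force: [0.0, 0.1, 0.8]
finger_gap: 85.1
```

Run:
```python
from h import *
s=snap("wrist","w1"); print(r.sense())
```

```text
{'time': 2.075, 'joint_pos': array([-7.71763966e+00, -1.03805395e+01,  9.40438945e+01,  1.97324731e-02,
        9.63407640e+01, -9.74594955e+01]), 'qd': array([ 1.97828914, -0.33577694,  0.09909836,  0.25539164,  0.03523885,
        0.24937183]), 'joint_efforts': array([-1.42982170e+00, -4.09360313e+01, -5.07382500e+01, -2.20037042e-01,
       -3.59622866e-02, -1.82894398e-01]), 'tool_pos': array([492.73708125, -14.985959  , 330.21396149]), 'tcp_rot': array([-1.79998462e+02, -1.99806408e-02,  8.97440342e+01]), 'ft_force': array([-0.1819958 ,  0.40826221,  0.10191601]), 'wrist_torque': array([ 9.91204374e-05,  9.69991890e-03, -1.71942196e-02]), 'finger_gap': 85.64304682460704}
```

View pics/w1.png

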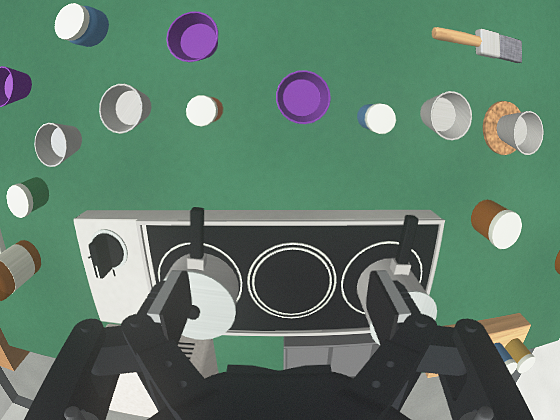

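```bash
cat > meas.py <<'E'
from h import *
np.set_printoptions(precision=1,suppress=True)
def ring(s,c0,r0=66,z=45):
    u,w=np.meshgrid(np.arange(560),np.arange(420))
    G=plane(s,np.stack([u.ravel(),w.ravel()],1),z).reshape(420,560,3)
    P=cloud(s); v=s['pixels'].max(2); m=(v>110)&(np.abs(P[...,2]-z)<6)
    c0=np.array(c0,float)
    for tol in (10,6,4,4):
        d=np.hypot(G[...,0]-c0[0],G[...,1]-c0[1]); mm=m&(d<r0+tol)&(d>r0-tol)
        Q=G[mm]; x=circ(Q); c0=np.array(x[:2])
    return np.array(x),mm.sum()
def cups(s,zlo=20,zhi=160,amin=60):
    P=cloud(s); z=P[...,2]; px=s['pixels'].astype(int); sat=px.max(2)-px.min(2)
    m=((z>zlo)&(z<zhi)&(sat<50)&(px.max(2)>60)&(P[...,0]>250)&(P[...,0]<530)).astype(np.uint8)
    k,l,st,c=cv2.connectedComponentsWithStats(m); out=[]
    for i in range(1,k):
        if st[i,4]<amin: continue
        Q=P[l==i]; zt=np.nanpercentile(Q[:,2],98); T=Q[Q[:,2]>zt-4]
        out.append((zt,*circ(T),len(T)))
    return np.array(out)
def pots(s):
    P=cloud(s); z=P[...,2]; v=s['pixels'].max(2)
    for nm,zlo,zhi in [("sauce",101,112),("tall",135,148)]:
        m=((z>zlo)&(z<zhi)&(v>120)&(abs(P[...,1])<200)&(abs(P[...,0]-670)<90)).astype(np.uint8)
        k,l,st,_=cv2.connectedComponentsWithStats(m)
        if k<2: continue
        i=1+np.argmax(st[1:,4]); Q=P[l==i]
        c,_=cv2.findContours((l==i).astype(np.uint8),cv2.RETR_EXTERNAL,cv2.CHAIN_APPROX_NONE)
        print(nm,len(Q),'medz',np.median(Q[:,2]),'mean',Q.mean(0),'circ',np.array(circ(P[c[0][:,0,1],c[0][:,0,0]])))
def handles(s):
    P=cloud(s); z=P[...,2]; v=s['pixels'].max(2)
    m=((z>76)&(z<100)&(v<70)&(abs(P[...,1])<220)&(P[...,0]<640)&(P[...,0]>500)).astype(np.uint8)
    k,l,st,_=cv2.connectedComponentsWithStats(m)
    for i in range(1,k):
        if st[i,4]<50: continue
        Q=P[l==i]; Q=Q[Q[:,2]>88] if (Q[:,2]>88).sum()>30 else Q
        mn=Q.mean(0); V=np.linalg.svd((Q-mn)[:,:2],full_matrices=False)[2][0]; V=V*np.sign(V[0])
        t=(Q-mn)[:,:2]@V; print('handle',len(Q),'mid',mn,'ang',np.degrees(np.arctan2(V[1],V[0])),'tip',mn[:2]+V*t.min(),'far',mn[:2]+V*t.max())
def knob(s):
    P=cloud(s); z=P[...,2]; v=s['pixels'].max(2)
    m=(z>80)&(z<100)&(v<90)&(P[...,1]<-190)&(P[...,1]>-300)&(P[...,0]>540)
    Q=P[m]; 
    if len(Q)>10: print('knobtop',len(Q),Q.mean(0),cv2.minAreaRect(Q[:,:2].astype(np.float32)))
    m=(z>48)&(z<62)&(v<90)&(P[...,1]<-190)&(P[...,1]>-300)&(P[...,0]>540)
    Q=P[m]; 
    if len(Q)>10: print('knobdisc',len(Q),cv2.minEnclosingCircle(Q[:,:2].astype(np.float32)))
E
python3 - <<'E'
from meas import *
for n in ["wrist","top","scene"]:
    s=snap(n); print('==',n)
    for c in [(664,2),(664,142),(664,-138)]:print('ring',ring(s,c))
    pots(s);handles(s);knob(s);print(cups(s))
E
```

```text
== wrist
ring (array([664.8,   2.9,  64.8]), np.int64(594))
ring (array([665.3, 143.1,  64.7]), np.int64(367))
ring (array([ 664.2, -137.5,   64.7]), np.int64(320))
sauce 2126 medz 109.40129205066145 mean [ 666.8 -107.4  109.5] circ [ 669.6 -117.2   38.9]
tall 425 medz 143.8943258941274 mean [642.8 169.5 143.8] circ [646.6 166.7  22.3]
handle 603 mid [ 564.9 -119.1   92.5] ang -7.035117619382183 tip [ 533.7 -115.2] far [ 599.3 -123.3]
handle 526 mid [577.2 152.4  92.4] ang -4.335711562970922 tip [545.6 154.8] far [611.2 149.8]
knobtop 343 [ 608.9 -278.5   87.6] ((611.6685180664062, -280.4137268066406), (15.4753999710083, 54.048885345458984), 88.70076751708984)
knobdisc 452 ((692.7889404296875, -241.70236206054688), 117.93020629882812)
[[  71.6  271.3 -298.    18.3  766. ]
 [  59.1  319.6 -121.4   29.9   93. ]
 [  22.1  290.6  309.6   14.5  215. ]
 [  53.2  310.4 -457.     5.2   10. ]
 [  59.   336.1 -454.2   31.    52. ]
 [  59.3  401.4   14.4   30.    60. ]
 [  60.9  403.6 -222.1   31.6  329. ]
 [  60.8  413.7  215.    31.7  308. ]
 [  64.6  415.4 -110.1   13.5  727. ]
 [  64.6  425
[... 1761 characters left out ...]
  91.9] ang -7.061973686971038 tip [ 536.2 -119. ] far [ 597.  -126.5]
knobtop 180 [ 613.8 -285.3   87.1] ((614.287841796875, -283.98248291015625), (15.70208740234375, 56.47147750854492), 88.58412170410156)
knobdisc 209 ((664.5715942382812, -239.96238708496094), 92.26817321777344)
[[  86.8  391.5  617.5   21.    91. ]
 [  68.2  505.1  619.2   29.6   16. ]
 [  69.4  424.9  354.    32.1   72. ]
 [  60.4  415.6  213.8   31.8   67. ]
 [  65.1  426.9  110.7   13.6   65. ]
 [  65.2  417.1 -113.3   13.5   94. ]
 [  71.8  273.1 -300.1   18.3  223. ]
 [  60.8  405.2 -223.8   31.8   98. ]
 [  60.9  443.8 -352.4   32.   116. ]
 [  65.3  519.6 -447.1   15.8  231. ]
 [  81.4  380.9 -620.2   78.7   68. ]]
```

Request:
send_rows:
  dp:
    - [20,-35,-45]
    - [40,-70,-90]
    - [61,-102,-130]
    - [61,-102,-170]
    - [61,-102,-170]
  rot:
    - [0,0,-0.05]
    - [0,0,-0.12]
    - [0,0,-0.12]
    - [0,0,-0.12]
    - [0,0,-0.12]
  jaw: 45
  force: 40

```text
time: 2.85
tool_pos: [551.2, -114.9, 156.2]
tcp_rot: [-179.6, -0.1, 83.0]
ft_force: [-0.7, 0.7, 0.8]
finger_gap: 45.1
```

Run:
```python
from meas import *
s=snap("wrist","w2"); print(r.sense()['tool_pos'],r.sense()['tcp_rot']);handles(s)
s=snap("scene"); handles(s); pots(s)
```

```text
[ 552.8 -115.3  159.2] [-179.8   -0.    83. ]
handle 2114 mid [ 564.1 -120.    92.6] ang -5.9235040835260575 tip [ 533.7 -116.9] far [ 599.7 -123.7]
handle 96 mid [602.2 143.9  81.9] ang -5.3612876564432055 tip [586.4 145.4] far [610.9 143.1]
handle 100 mid [579.7 151.5  91.4] ang -6.173458364773216 tip [547.9 155. ] far [607.9 148.5]
handle 144 mid [ 566.6 -122.5   91.9] ang -6.305591854545681 tip [ 535.9 -119.1] far [ 597.6 -125.9]
sauce 1504 medz 108.88589943888883 mean [ 672.1 -136.4  108.8] circ [ 668.9 -131.4   55.8]
tall 750 medz 143.72471561982132 mean [673.6 139.4 143.6] circ [671.  145.9  45.7]
```

View pics/w2.png

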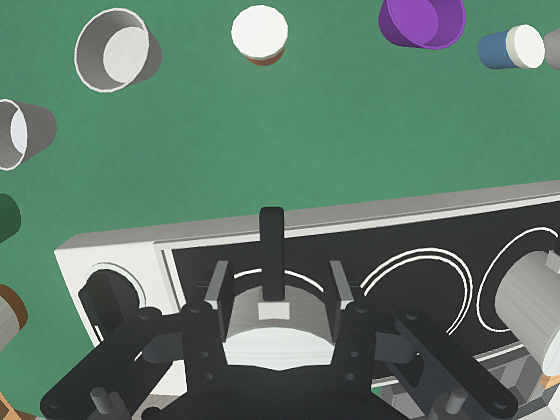

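Request:
send_rows:
  dp:
    - [0,-2,-40]
    - [0,-2,-80]
    - [0,-2,-80]
    - [0,-2,-80]
  rot:
    - [0,0,0]
    - [0,0,0]
    - [0,0,0]
    - [0,0,0]

```text
time: 3.45
tool_pos: [555.7, -118.7, 83.5]
tcp_rot: [179.8, 0.0, 83.0]
ft_force: [0.1, -0.1, 1.7]
finger_gap: 44.9
```

Request:
send_rows:
  dp:
    - [0,0,0]
    - [0,0,0]
    - [0,0,0]
  rot:
    - [0,0,0]
    - [0,0,0]
    - [0,0,0]
  jaw: 8

```text
time: 3.82
tool_pos: [555.1, -118.9, 82.3]
tcp_rot: [179.8, 0.0, 83.0]
ft_force: [-1.7, 0.9, 8.5]
finger_gap: 15.5
```

Run:
```python
from meas import *
print(r.sense()['tool_pos'],r.sense()['tcp_rot'],r.sense()['ft_force'],r.sense()['finger_gap'])
s=snap("scene","s2"); handles(s); pots(s)
```

```text
[ 555.1 -118.9   82.3] [179.8   0.   83. ] [-1.7  0.9  8.5] 15.481755094306713
handle 108 mid [577.8 151.3  91.6] ang -4.453055080647747 tip [548.3 153.6] far [609.9 148.8]
handle 107 mid [ 574.6 -120.6   92.2] ang -20.962293071694234 tip [ 551.3 -111.6] far [ 596.4 -128.9]
sauce 1494 medz 109.17236028861493 mean [ 671.2 -136.2  109. ] circ [ 668.5 -131.6   55.8]
tall 746 medz 143.76995634372372 mean [673.6 139.3 143.5] circ [671.3 146.4  45.6]
```

Request:
send_rows:
  dp:
    - [0,12,0]
    - [-1,35,0]
    - [-2,60,0]
    - [-3,85,0]
    - [-3,108,0]
  rot:
    - [0,0,0]
    - [0,0,0]
    - [0,0,0]
    - [0,0,0]
    - [0,0,0]

```text
time: 4.5
tool_pos: [552.5, -11.3, 82.4]
tcp_rot: [179.8, 0.1, 82.9]
ft_force: [1.6, -6.4, 5.8]
finger_gap: 15.0
```

Request:
send_rows:
  dp:
    - [0,16,0]
    - [-1,24,0]
    - [-1,26,0]
    - [-1,26,0]
    - [-1,26,0]
  rot:
    - [0,0,0]
    - [0,0,0]
    - [0,0,0]
    - [0,0,0]
    - [0,0,0]

```text
time: 5.12
tool_pos: [551.5, 14.5, 82.3]
tcp_rot: [179.8, 0.0, 82.9]
ft_force: [-0.4, -2.8, 5.5]
finger_gap: 15.1
```

Run:
```python
from meas import *
print(r.sense()['tool_pos'],r.sense()['tcp_rot'],r.sense()['ft_force'],r.sense()['finger_gap'])
s=snap("scene","s3"); handles(s); pots(s); print(ring(s,(664,2)),ring(s,(664,-137)))
```

```text
[551.5  14.5  82.3] [179.8   0.   82.9] [-0.4 -2.8  5.5] 15.1425364025579
handle 108 mid [578.8 151.   91.5] ang -5.8790623273432185 tip [548.7 154.1] far [607.2 148.1]
handle 83 mid [571.9  12.7  92.2] ang -23.06638476035189 tip [550.3  21.9] far [591.5   4.3]
sauce 1186 medz 109.16591716365338 mean [667.2  -4.9 108.9] circ [664.7   0.8  55.6]
tall 740 medz 143.78597660035223 mean [674.  139.7 143.6] circ [670.7 146.   45.8]
(array([664.8,   2.9,  64.7]), np.int64(167)) (array([ 664.3, -136.9,   64.6]), np.int64(282))
```

View pics/s3.png

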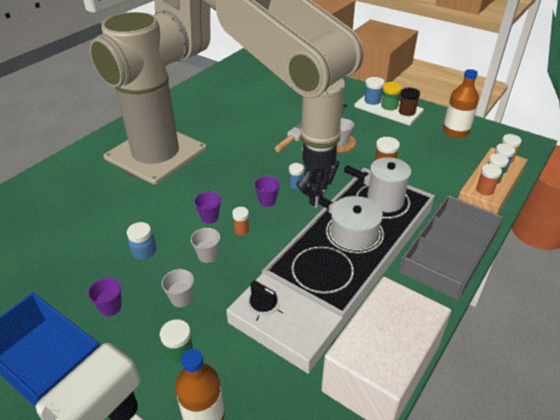

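Scene view: the saucepan (355,222) sits concentric in the middle ring; right ring empty. Measured offset is about 2 mm. I'll release it.

Request:
send_rows:
  dp:
    - [0,0,0]
    - [0,0,0]
    - [0,0,40]
    - [0,0,90]
    - [-10,0,130]
  rot:
    - [0,0,0]
    - [0,0,0]
    - [0,0,0]
    - [0,0,0]
    - [0,0,0]
  jaw: 45

```text
time: 5.8
tool_pos: [540.1, 15.4, 212.1]
tcp_rot: [179.9, -0.0, 83.0]
ft_force: [0.4, -0.5, -0.9]
finger_gap: 44.8
```

Request:
send_rows:
  dp:
    - [0,-60,10]
    - [0,-120,10]
    - [0,-180,10]
    - [0,-230,10]
    - [0,-260,10]
  rot:
    - [0,0,0.05]
    - [0,0,0.1]
    - [0,0,0.12]
    - [0,0,0.12]
    - [0,0,0.12]

```text
time: 6.42
tool_pos: [539.1, -247.0, 219.9]
tcp_rot: [-180.0, -0.0, 89.7]
ft_force: [0.0, 0.1, -1.1]
finger_gap: 45.2
```

Request:
send_rows:
  dp:
    - [0,0,0]
    - [0,0,0]
  rot:
    - [0,0,0]
    - [0,0,0]

```text
time: 6.68
tool_pos: [539.6, -243.9, 219.8]
tcp_rot: [-180.0, -0.1, 89.8]
ft_force: [-0.4, 0.3, -0.3]
finger_gap: 45.0
```

Run:
```python
from meas import *
s=snap("wrist","w3"); print(r.sense()['tool_pos'],r.sense()['tcp_rot']);handles(s); knob(s)
P=cloud(s);z=P[...,2];v=s['pixels'].max(2)
m=(z>84)&(z<95)&(v<90)&(P[...,1]<-230)&(P[...,1]>-330)&(P[...,0]>560)&(P[...,0]<660); Q=P[m];print('bar',len(Q),Q.mean(0),cv2.minAreaRect(Q[:,:2].astype(np.float32)))
m=(z>50)&(z<60)&(v<90)&(P[...,1]<-230)&(P[...,1]>-330)&(P[...,0]>560)&(P[...,0]<660); Q=P[m];print('disc',len(Q),Q.mean(0),cv2.minEnclosingCircle(Q[:,:2].astype(np.float32)))
s=snap("scene"); handles(s); pots(s); knob(s)
```

```text
[ 539.8 -243.5  220. ] [-180.    -0.    89.9]
handle 654 mid [562.1  11.3  92.1] ang -7.250530944911848 tip [530.   15.4] far [595.6   7. ]
knobtop 629 [ 605.5 -279.5   88.8] ((611.457763671875, -280.4732971191406), (55.183570861816406, 14.634857177734375), 3.2568113803863525)
knobdisc 1032 ((621.923828125, -247.40420532226562), 60.33245086669922)
bar 590 [ 606.3 -279.6   89.2] ((611.457763671875, -280.4732971191406), (55.183570861816406, 14.634857177734375), 3.2568113803863525)
disc 1121 [ 606.6 -275.6   54. ] ((612.5223999023438, -282.2434387207031), 28.789846420288086)
handle 105 mid [578.9 151.   91.5] ang -5.6664859469754365 tip [547.6 154.1] far [607.9 148.1]
handle 123 mid [561.7  11.4  91.5] ang -6.475880303016589 tip [533.1  14.7] far [591.5   8. ]
sauce 1239 medz 108.89925152044759 mean [668.   -4.8 108.7] circ [665.1   0.5  55.7]
tall 744 medz 143.76313757227126 mean [673.9 139.4 143.5] circ [670.9 146.   45.6]
knobtop 177 [ 613.6 -285.3   87.2] ((614.0036010742188, -283.8636169433594), (14.467422485351562, 58.2071418762207), 88.05347442626953)
knobdisc 206 ((669.2484130859375, -246.98707580566406), 92.12319946289062)
```

View pics/w3.png

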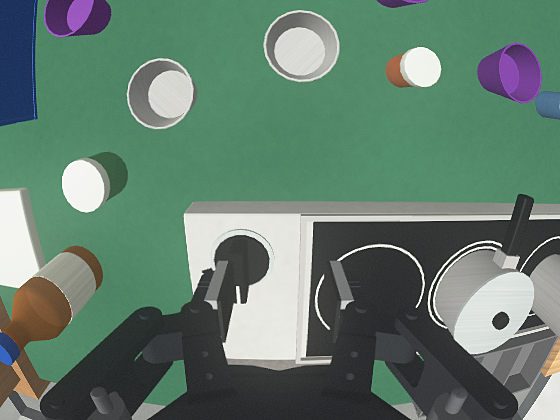

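Request:
send_rows:
  dp:
    - [40,-20,0]
    - [72,-38,0]
    - [72,-38,-50]
    - [72,-38,-100]
    - [72,-38,-142]
  rot:
    - [0,0,0]
    - [0,0,0]
    - [0,0,0]
    - [0,0,0]
    - [0,0,0]
  jaw: 50

```text
time: 7.4
tool_pos: [611.6, -280.8, 76.0]
tcp_rot: [-179.9, -0.1, 89.9]
ft_force: [-0.3, 1.2, -0.6]
finger_gap: 50.2
```

Request:
send_rows:
  dp:
    - [0,0,0]
    - [0,0,0]
    - [0,0,0]
  rot:
    - [0,0,0]
    - [0,0,0]
    - [0,0,0]

```text
time: 7.78
tool_pos: [613.8, -283.3, 81.8]
tcp_rot: [179.7, 0.1, 89.9]
ft_force: [0.6, 0.3, -0.2]
finger_gap: 50.0
```

Run:
```python
from meas import *
s=snap("wrist","w4"); x=r.sense();print(x['tool_pos'],x['tcp_rot'],x['ft_force'])
```

```text
[ 613.5 -283.4   81.4] [179.8   0.1  89.9] [-0.1 -0.  -0.2]
```

View pics/w4.png

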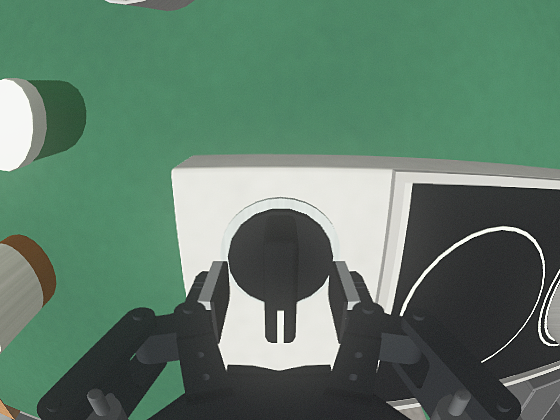

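Wrist view: the bar (col 281) stands centred between the pads (228 and 335). Closing on it.

Request:
send_rows:
  dp:
    - [-1,1,-3]
    - [-1,1,-3]
    - [-1,1,-3]
    - [-1,1,-3]
  rot:
    - [0,0,0]
    - [0,0,0]
    - [0,0,0]
    - [0,0,0]
  jaw: 8
  force: 50

```text
time: 8.32
tool_pos: [610.8, -282.4, 75.7]
tcp_rot: [180.0, 0.1, 89.8]
ft_force: [-2.8, -3.5, 3.1]
finger_gap: 14.1
```

Request:
send_rows:
  dp:
    - [0,0,0]
    - [0,0,0]
    - [0,0,0]
    - [0,0,0]
    - [0,0,0]
  rot:
    - [0,0,-0.16]
    - [0,0,-0.34]
    - [0,0,-0.52]
    - [0,0,-0.7]
    - [0,0,-0.88]

```text
time: 8.95
tool_pos: [611.9, -280.3, 75.7]
tcp_rot: [-180.0, -0.1, 39.1]
ft_force: [3.1, 4.1, 3.2]
finger_gap: 14.1
```

Request:
send_rows:
  dp:
    - [0,0,0]
    - [0,0,0]
    - [0,0,0]
    - [0,0,0]
  rot:
    - [0,0,-0.16]
    - [0,0,-0.3]
    - [0,0,-0.3]
    - [0,0,-0.3]

```text
time: 9.45
tool_pos: [612.6, -279.9, 75.7]
tcp_rot: [-180.0, -0.2, 22.3]
ft_force: [5.3, 4.6, 0.9]
finger_gap: 14.1
```

Run:
```python
from meas import *
s=snap("wrist","w5"); x=r.sense();print(x['tool_pos'],x['tcp_rot'],x['ft_force'],x['wrist_torque'],x['finger_gap'])
```

```text
[ 612.6 -279.9   75.7] [-180.    -0.2   22.3] [6.9 5.1 1.3] [ 0.8 -1.   0.1] 13.96302141181675
```

View pics/w5.png

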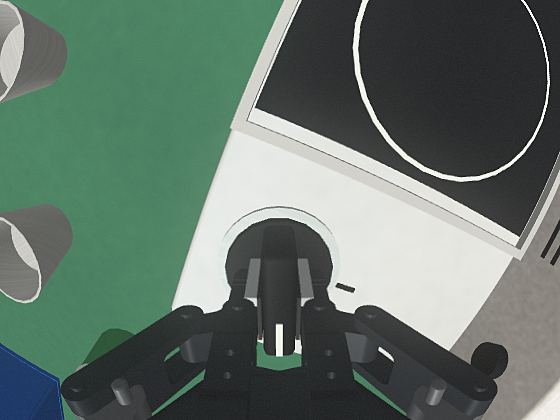

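Request:
send_rows:
  dp:
    - [0,0,0]
    - [0,0,0]
    - [0,0,0]
  rot:
    - [0,0,-0.06]
    - [0,0,-0.09]
    - [0,0,-0.09]

```text
time: 9.88
tool_pos: [612.4, -279.5, 75.9]
tcp_rot: [-179.9, -0.2, 17.2]
ft_force: [3.7, 5.8, 3.6]
finger_gap: 14.1
```

Run:
```python
from meas import *
x=r.sense();print(x['tool_pos'],x['tcp_rot'],x['ft_force'],x['wrist_torque'],x['finger_gap'])
```

```text
[ 612.4 -279.5   75.9] [-179.9   -0.2   17.2] [3.7 5.8 3.6] [ 1.1 -0.7  1.2] 14.09775832214332
```

Torque rose to 1.2 N m, so it's at the stop. Releasing.

Request:
send_rows:
  dp:
    - [0,0,0]
    - [0,0,0]
    - [0,0,0]
    - [0,0,30]
    - [0,0,80]
  rot:
    - [0,0,0]
    - [0,0,0]
    - [0,0,0]
    - [0,0,0]
    - [0,0,0]
  jaw: 85

```text
time: 10.5
tool_pos: [608.9, -281.1, 153.1]
tcp_rot: [-179.8, 0.2, 17.0]
ft_force: [0.9, -0.7, 0.8]
finger_gap: 85.4
```

Request:
send_rows:
  dp:
    - [-50,0,40]
    - [-80,0,90]
    - [-80,0,150]
  rot:
    - [0,0,0.18]
    - [0,0,0.36]
    - [0,0,0.5]

```text
time: 10.88
tool_pos: [527.9, -281.6, 305.2]
tcp_rot: [-179.8, 0.1, 45.9]
ft_force: [0.9, -1.4, 0.2]
finger_gap: 84.9
```

Run:
```python
from meas import *
s=snap("wrist","w6"); x=r.sense();print(x['tool_pos'],x['tcp_rot'],x['ft_force'])
print(cups(s))
s=snap("scene","s6"); print(cups(s)); handles(s); pots(s); knob(s)
```

```text
[ 531.4 -283.2  316.9] [179.3  -0.1  46.3] [ 0.9 -0.4  6.7]
[[   64.9   417.7  -113.     12.5   636. ]
 [   71.7   271.7  -298.9    18.1  1152. ]
 [   60.9   403.8  -222.7    31.6   469. ]
 [   60.7   442.1  -351.4    31.6   406. ]
 [   59.    335.9  -456.6    32.9    41. ]
 [   59.1   335.4  -456.8    29.6    78. ]
 [   64.3   517.9  -444.1    16.2   666. ]
 [  153.6   457.2 -1063.3    18.2    72. ]]
[[  86.4  391.6  616.5   21.9   94. ]
 [  68.2  500.7  592.2   22.1   16. ]
 [  69.9  424.4  353.9   32.1   68. ]
 [  60.4  415.2  213.9   32.    61. ]
 [  63.9  426.8  111.    14.5  102. ]
 [  64.7  417.2 -111.9   13.8  119. ]
 [  71.7  272.9 -299.9   18.5  232. ]
 [  60.2  405.3 -223.3   31.8  112. ]
 [  60.6  443.8 -352.5   31.6  132. ]
 [  65.1  521.2 -447.2   16.3  245. ]
 [  82.7  569.9 -620.5  124.2   47. ]]
handle 104 mid [578.6 151.4  91.4] ang -5.6121475822130025 tip [548.1 154.4] far [609.2 148.4]
handle 122 mid [562.7  11.2  91.7] ang -6.828441592067672 tip [531.9  14.9] far [592.1   7.7]
sauce 1240 medz 108.90021991528698 mean [668.1  -4.4 108.7] circ [665.1   0.7  55.8]
tall 747 medz 143.67945500370615 mean [673.5 139.4 143.4] circ [670.9 146.   45.4]
knobtop 171 [ 613.2 -285.4   86.9] ((614.4512329101562, -284.0538330078125), (14.671326637268066, 56.88633728027344), 88.84635162353516)
knobdisc 199 ((662.934326171875, -252.37844848632812), 83.98098754882812)
```

View pics/w6.png

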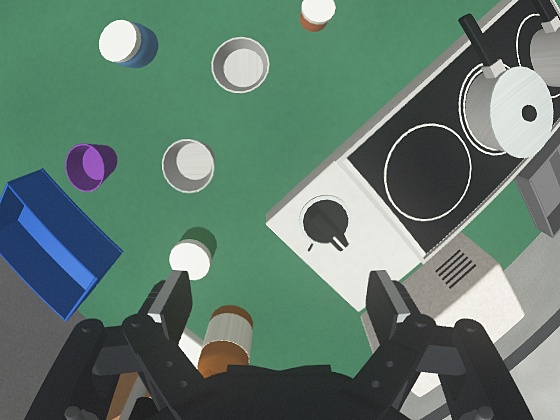

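View pics/s6.png

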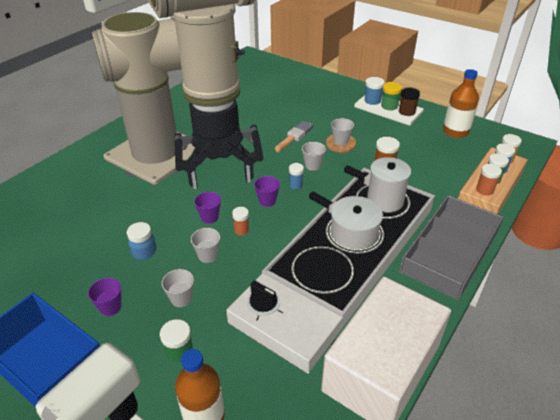

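Run:
```python
from meas import *
s=snap("wrist"); x=r.sense();print(x['tool_pos'],x['tcp_rot'],x['ft_force'])
s['T']=s['T_tool_cam']; P=cloud(s); m=(P[...,2]<40)&(P[...,2]>-60); 
for lo,hi in((0,278),(278,560)):
    mm=m.copy(); mm[:,:lo]=0; mm[:,hi:]=0; Q=P[mm]; print(len(Q),Q[:,2].max(), Q[Q[:,2]>Q[:,2].max()-8].min(0),Q[Q[:,2]>Q[:,2].max()-8].max(0))
```

```text
[ 532.2 -283.2  311. ] [179.5  -0.1  45.7] [-0.2 -0.2 -0.8]
6616 1.7504145945254663 [-53.9 -13.   -6.2] [-41.8   9.9   1.8]
6621 1.7397842668262342 [ 42.1 -12.4  -6.3] [49.1 10.6  1.7]
```

Request:
send_rows:
  dp:
    - [-35,-25,-40]
    - [-70,-50,-90]
    - [-90,-68,-130]
    - [-90,-68,-170]
    - [-90,-68,-190]
  rot:
    - [0,0,0]
    - [0,0,0]
    - [0,0,0]
    - [0,0,0]
    - [0,0,0]

```text
time: 11.65
tool_pos: [438.8, -348.5, 111.4]
tcp_rot: [-179.7, 0.0, 45.6]
ft_force: [0.4, -0.4, 0.6]
finger_gap: 85.1
```

Request:
send_rows:
  dp:
    - [0,0,0]
    - [0,0,0]
    - [0,0,0]
  rot:
    - [0,0,0]
    - [0,0,0]
    - [0,0,0]

```text
time: 12.02
tool_pos: [442.0, -350.4, 117.3]
tcp_rot: [179.8, -0.0, 45.7]
ft_force: [0.1, 0.5, 0.8]
finger_gap: 84.7
```

Run:
```python
from meas import *
s=snap("wrist","w7"); x=r.sense();print(x['tool_pos'],x['tcp_rot'],x['ft_force'])
print(cups(s))
```

```text
[ 441.9 -350.3  117. ] [179.8  -0.   45.7] [ 0.7  0.1 -0.3]
[[  71.3  276.7 -307.4   14.  1584. ]
 [  60.7  403.7 -223.2   31.5 1691. ]
 [  63.8  423.6 -116.3    9.3   64. ]
 [  59.2  336.2 -455.6   32.   178. ]
 [  60.6  442.  -351.5   31.6 1527. ]
 [  59.3  335.  -457.1   29.3  186. ]
 [ 154.6  404.9 -378.7    4.7  228. ]
 [ 154.7  469.5 -312.3    4.6  220. ]
 [  63.5  515.1 -433.9   12.   490. ]]
```

View pics/w7.png

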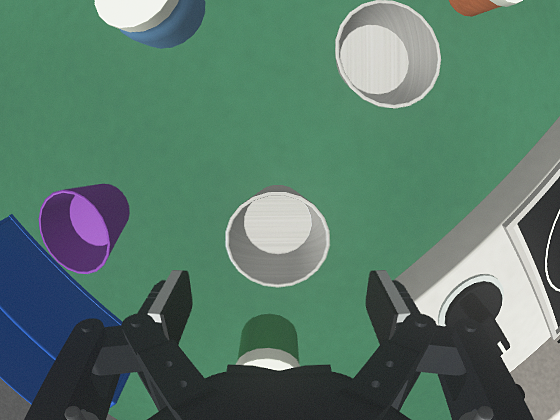

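Cup rim at (278,238), centred between the pads (170/385); measured (442,-351.5).

Request:
send_rows:
  dp:
    - [0,-1,-40]
    - [0,-1,-70]
    - [0,-1,-70]
    - [0,-1,-70]
  rot:
    - [0,0,0]
    - [0,0,0]
    - [0,0,0]
    - [0,0,0]

```text
time: 12.58
tool_pos: [441.7, -351.4, 47.0]
tcp_rot: [179.9, -0.0, 45.7]
ft_force: [0.3, -0.9, 0.3]
finger_gap: 85.0
```

Request:
send_rows:
  dp:
    - [0,0,0]
    - [0,0,0]
    - [0,0,0]
    - [0,0,0]
  rot:
    - [0,0,0]
    - [0,0,0]
    - [0,0,0]
    - [0,0,0]
  jaw: 55
  force: 30

```text
time: 13.08
tool_pos: [442.2, -351.9, 48.3]
tcp_rot: [179.8, -0.0, 45.7]
ft_force: [-2.3, 2.2, 9.9]
finger_gap: 65.3
```

Request:
send_rows:
  dp:
    - [0,0,30]
    - [0,0,80]
    - [0,0,140]
    - [0,50,180]
    - [0,105,200]
  rot:
    - [0,0,0]
    - [0,0,0]
    - [0,0,0]
    - [0,0,0]
    - [0,0,0]

```text
time: 13.7
tool_pos: [441.7, -245.8, 249.5]
tcp_rot: [179.7, -0.1, 45.6]
ft_force: [0.8, 0.5, -0.2]
finger_gap: 64.9
```

Run:
```python
from meas import *
s=snap("wrist","w8"); x=r.sense();print(x['tool_pos'],x['tcp_rot'],x['ft_force'])
print(cups(s))
```

```text
[ 442.6 -240.   251.6] [179.7  -0.3  45.8] [6.4 2.5 1.1]
[[   58.    319.5  -121.5    29.6    40. ]
 [   64.6   415.1  -111.1    13.5  1147. ]
 [   71.5   271.5  -298.5    18.1  1694. ]
 [   60.7   403.7  -222.4    31.6   657. ]
 [   59.2   336.4  -455.4    31.8    56. ]
 [   59.    334.3  -457.5    28.4    63. ]
 [   64.2   516.   -447.7    13.2   264. ]
 [  108.4   364.4 -1075.9     6.6    36. ]]
```

View pics/w8.png

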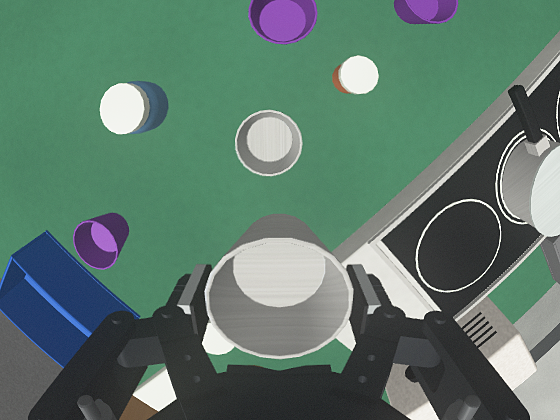

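Request:
send_rows:
  dp:
    - [0,60,0]
    - [0,120,0]
    - [0,180,0]
    - [0,240,0]
    - [0,300,0]
  rot:
    - [0,0,0]
    - [0,0,0]
    - [0,0,0]
    - [0,0,0]
    - [0,0,0]

```text
time: 14.38
tool_pos: [440.7, 56.2, 246.4]
tcp_rot: [179.9, -0.1, 45.7]
ft_force: [1.6, 0.0, -1.6]
finger_gap: 64.9
```

Request:
send_rows:
  dp:
    - [-5,60,0]
    - [-10,120,0]
    - [-14,180,0]
    - [-18,235,0]
    - [-18,285,0]
  rot:
    - [0,0,0]
    - [0,0,0]
    - [0,0,0]
    - [0,0,0]
    - [0,0,0]

```text
time: 15.0
tool_pos: [422.3, 341.6, 246.4]
tcp_rot: [180.0, -0.1, 45.8]
ft_force: [0.7, 0.7, -0.5]
finger_gap: 65.1
```

Request:
send_rows:
  dp:
    - [0,15,0]
    - [0,15,0]
    - [0,15,0]
  rot:
    - [0,0,0]
    - [0,0,0]
    - [0,0,0]

```text
time: 15.38
tool_pos: [423.1, 353.2, 245.4]
tcp_rot: [180.0, 0.0, 45.7]
ft_force: [-0.5, -0.4, -1.1]
finger_gap: 64.6
```

```bash
cat > held.py <<'E'
from meas import *
s=snap("wrist","held_%d"%(r.sense()['time']*100)); x=r.sense();print(x['tool_pos'],x['tcp_rot'],x['ft_force'],x['finger_gap'])
P=cloud(s); px=s['pixels'].astype(int); sat=px.max(2)-px.min(2)
zt=x['tool_pos'][2]; rr=np.hypot(P[...,0]-x['tool_pos'][0],P[...,1]-x['tool_pos'][1])
m=((rr<40)&(P[...,2]>zt-60)&(P[...,2]<zt+25)&(sat<50)&(px.max(2)>90)).astype(np.uint8)
k,l,st,c=cv2.connectedComponentsWithStats(m); i=1+np.argmax(st[1:,4]); Q=P[l==i]; zz=np.nanpercentile(Q[:,2],97); T=Q[Q[:,2]>zz-2]
print('rim z',zz,zz-zt,'circ',np.array(circ(T)),len(T))
n=np.linalg.lstsq(np.c_[T[:,:2]-T[:,:2].mean(0),np.ones(len(T))],T[:,2],rcond=None)[0]; print('rim slope',n[:2])
print(cups(s))
E
python3 held.py; ls pics | tail -3
```

```text
[423.1 353.1 245.5] [180.   -0.   45.6] [ 0.3 -0.4 -0.8] 65.03681916686904
rim z 257.3625193829122 11.891936336107165 circ [423.1 353.3  31.7] 2392
rim slope [-0.  0.]
[[  86.5  399.3  612.4   15.4  601. ]
 [  68.4  470.3  597.6   32.   181. ]
 [  21.8  291.4  310.5   13.9  467. ]
 [  70.5  423.2  355.5   31.7  518. ]
 [  60.6  413.8  216.4   31.8  309. ]
 [  63.8  417.4  117.6   10.   229. ]
 [  57.9  389.3   25.6   16.9   23. ]
 [  59.   320.1 -119.7   31.6  146. ]
 [  59.2  401.8   14.5   30.6   26. ]
 [  70.5  279.5 -293.7   14.7   49. ]
 [  60.6  402.8 -221.1   31.1   38. ]
 [  58.9  335.9 -455.1   31.6   72. ]]
w7.png
w8.png
wrist0.png
```

Request:
send_rows:
  dp:
    - [0,1,-50]
    - [0,1,-95]
    - [0,1,-120]
    - [0,1,-140]
    - [0,1,-152]
  rot:
    - [0,0,0]
    - [0,0,0]
    - [0,0,0]
    - [0,0,0]
    - [0,0,0]

```text
time: 16.05
tool_pos: [423.0, 354.7, 92.6]
tcp_rot: [180.0, 0.0, 45.7]
ft_force: [-0.3, -0.7, -1.0]
finger_gap: 65.3
```

Request:
send_rows:
  dp:
    - [0,0,-4]
    - [0,0,-6]
    - [0,0,-6]
  rot:
    - [0,0,0]
    - [0,0,0]
    - [0,0,0]

```text
time: 16.42
tool_pos: [423.2, 355.7, 88.0]
tcp_rot: [180.0, -0.1, 45.7]
ft_force: [0.2, 0.3, -1.3]
finger_gap: 65.0
```

Request:
send_rows:
  dp:
    - [0,0,-1]
    - [0,0,-1]
    - [0,0,-1]
    - [0,0,40]
    - [0,0,90]
  rot:
    - [0,0,0]
    - [0,0,0]
    - [0,0,0]
    - [0,0,0]
    - [0,0,0]
  jaw: 85

```text
time: 17.05
tool_pos: [421.8, 354.7, 176.9]
tcp_rot: [-180.0, 0.2, 45.7]
ft_force: [1.1, 1.5, -0.2]
finger_gap: 84.6
```

Request:
send_rows:
  dp:
    - [0,-50,10]
    - [-4,-95,10]
    - [-9,-141,0]
    - [-9,-141,-30]
    - [-9,-141,-60]
  rot:
    - [0,0,0]
    - [0,0,0]
    - [0,0,0]
    - [0,0,0]
    - [0,0,0]

```text
time: 17.68
tool_pos: [414.3, 213.9, 117.2]
tcp_rot: [180.0, -0.1, 45.6]
ft_force: [-0.0, 0.1, -0.2]
finger_gap: 84.9
```

Request:
send_rows:
  dp:
    - [0,0,0]
    - [0,0,0]
    - [0,0,0]
  rot:
    - [0,0,0]
    - [0,0,0]
    - [0,0,0]

```text
time: 18.05
tool_pos: [414.8, 214.9, 118.9]
tcp_rot: [179.9, -0.1, 45.7]
ft_force: [-0.5, 0.9, 0.1]
finger_gap: 85.1
```

Run:
```python
from meas import *
s=snap("wrist","w9"); x=r.sense();print(x['tool_pos'],x['tcp_rot'],x['ft_force'])
print(cups(s))
s=snap("scene","s9"); print(cups(s)); handles(s); pots(s)
```

```text
[414.7 214.9 118.7] [179.9  -0.1  45.7] [1.  0.2 0.5]
[[  21.7  294.2  307.3   13.1  851. ]
 [  97.6  423.   355.2   31.6 2042. ]
 [  60.6  413.5  216.1   31.6 1504. ]
 [ 156.2  377.5  186.4    4.7  223. ]
 [ 156.2  442.1  253.     4.5  207. ]
 [  64.1  414.6  130.8   24.5 1083. ]
 [  36.5  275.9   96.   121.7   18. ]
 [  58.9  320.2 -119.9   31.7  210. ]
 [  38.6  339.9 -427.2    2.8   10. ]]
[[  86.8  391.2  616.1   21.9   96. ]
 [  67.2  504.4  617.1   26.8   19. ]
 [ 147.9  455.9  244.9    5.5   17. ]
 [  60.2  414.8  214.1   31.9   65. ]
 [  65.3  425.9  111.6   13.9   60. ]
 [  64.9  417.9 -111.7   13.8  113. ]
 [  71.9  272.4 -300.3   18.4  223. ]
 [  60.7  405.7 -223.5   31.8   94. ]
 [  65.1  521.9 -447.1   16.6  226. ]
 [  82.1  570.9 -620.1  126.4   60. ]]
handle 105 mid [578.5 151.5  91.3] ang -4.50866152230267 tip [547.5 153.9] far [608.8 149.1]
handle 118 mid [564.7  11.1  91.6] ang -9.386275547515389 tip [532.2  16.5] far [593.6   6.3]
sauce 1237 medz 108.96952888354292 mean [667.8  -4.3 108.7] circ [665.    0.7  56. ]
tall 743 medz 143.69639441378808 mean [673.9 139.4 143.4] circ [670.7 146.7  45.5]
```

View pics/w9.png

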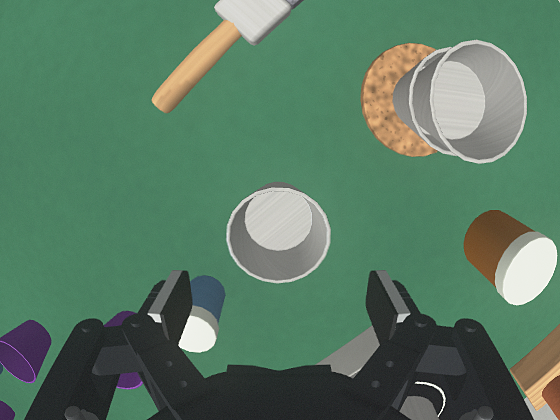

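First cup nested (rim at 97.6, expected 97). Next cup is centred at (278,235).

Request:
send_rows:
  dp:
    - [-1,0,-40]
    - [-1,0,-71]
    - [-1,0,-71]
    - [-1,0,-71]
  rot:
    - [0,0,0]
    - [0,0,0]
    - [0,0,0]
    - [0,0,0]

```text
time: 18.65
tool_pos: [413.7, 214.8, 47.7]
tcp_rot: [180.0, -0.1, 45.7]
ft_force: [0.5, 0.4, -0.5]
finger_gap: 85.1
```

Request:
send_rows:
  dp:
    - [0,0,0]
    - [0,0,0]
    - [0,0,0]
    - [0,0,0]
  rot:
    - [0,0,0]
    - [0,0,0]
    - [0,0,0]
    - [0,0,0]
  jaw: 55

```text
time: 19.15
tool_pos: [414.4, 215.0, 48.8]
tcp_rot: [179.9, -0.2, 45.7]
ft_force: [-2.8, -0.5, 9.8]
finger_gap: 65.1
```

Request:
send_rows:
  dp:
    - [0,0,30]
    - [0,0,80]
    - [0,0,135]
    - [4,30,180]
    - [9,80,190]
  rot:
    - [0,0,0]
    - [0,0,0]
    - [0,0,0]
    - [0,0,0]
    - [0,0,0]

```text
time: 19.77
tool_pos: [424.3, 295.5, 242.4]
tcp_rot: [179.8, -0.5, 45.6]
ft_force: [1.2, 0.9, -1.9]
finger_gap: 64.8
```

Request:
send_rows:
  dp:
    - [0,40,0]
    - [0,59,0]
    - [0,59,0]
    - [0,59,0]
    - [0,59,0]
  rot:
    - [0,0,0]
    - [0,0,0]
    - [0,0,0]
    - [0,0,0]
    - [0,0,0]

```text
time: 20.4
tool_pos: [422.0, 352.3, 236.2]
tcp_rot: [180.0, 0.0, 45.7]
ft_force: [-0.1, 0.6, 0.0]
finger_gap: 65.0
```

```bash
python3 held.py
```

```text
[422.  352.4 236.3] [180.    0.   45.7] [-0.9  0.8 -2.2] 65.13572630965128
rim z 247.60088859020792 11.340676006556663 circ [421.2 353.2  31.7] 2413
rim slope [-0.  0.]
[[  85.9  399.9  612.2   15.1  540. ]
 [  21.8  291.9  310.1   14.3  567. ]
 [  97.5  423.   356.2   31.6  576. ]
 [  63.8  416.8  121.3    8.2  132. ]
 [  59.3  393.9   19.6   24.1   20. ]
 [  59.1  320.1 -119.7   31.3  139. ]
 [  58.8  391.9    8.8   19.4   26. ]
 [  70.1  278.1 -294.5   15.7   25. ]
 [  60.3  401.1 -221.1   29.2   33. ]
 [  58.9  335.7 -455.    31.7   66. ]]
```

Request:
send_rows:
  dp:
    - [2,2,-40]
    - [2,2,-75]
    - [2,2,-100]
    - [2,2,-114]
    - [2,2,-121]
  rot:
    - [0,0,0]
    - [0,0,0]
    - [0,0,0]
    - [0,0,0]
    - [0,0,0]

```text
time: 21.08
tool_pos: [423.8, 355.0, 114.9]
tcp_rot: [-180.0, 0.0, 45.7]
ft_force: [-0.2, 0.0, -1.5]
finger_gap: 64.6
```

Request:
send_rows:
  dp:
    - [0,0,0]
    - [0,0,0]
  rot:
    - [0,0,0]
    - [0,0,0]

```text
time: 21.32
tool_pos: [424.5, 355.8, 116.5]
tcp_rot: [180.0, -0.1, 45.7]
ft_force: [-0.7, -0.1, 0.1]
finger_gap: 64.8
```

Request:
send_rows:
  dp:
    - [0,0,-2]
    - [0,0,-2]
  rot:
    - [0,0,0]
    - [0,0,0]

```text
time: 21.58
tool_pos: [423.9, 355.5, 113.5]
tcp_rot: [180.0, -0.0, 45.7]
ft_force: [0.5, 0.3, -2.2]
finger_gap: 64.5
```

Request:
send_rows:
  dp:
    - [0,0,0]
    - [0,0,0]
    - [0,0,0]
    - [0,0,45]
    - [0,0,105]
  rot:
    - [0,0,0]
    - [0,0,0]
    - [0,0,0]
    - [0,0,0]
    - [0,0,0]
  jaw: 85

```text
time: 22.2
tool_pos: [422.6, 354.5, 217.4]
tcp_rot: [-180.0, 0.3, 45.7]
ft_force: [-0.1, 0.2, 0.6]
finger_gap: 85.2
```

Request:
send_rows:
  dp:
    - [-4,-60,0]
    - [-8,-120,0]
    - [-12,-180,0]
    - [-16,-240,0]
    - [-20,-300,0]
  rot:
    - [0,0,0]
    - [0,0,0]
    - [0,0,0]
    - [0,0,0]
    - [0,0,0]

```text
time: 22.82
tool_pos: [403.4, 53.7, 218.5]
tcp_rot: [179.9, -0.0, 45.8]
ft_force: [0.1, -0.3, 0.3]
finger_gap: 84.9
```

Request:
send_rows:
  dp:
    - [0,-60,0]
    - [0,-120,0]
    - [0,-180,-30]
    - [0,-235,-60]
    - [0,-278,-100]
  rot:
    - [0,0,0]
    - [0,0,0]
    - [0,0,0]
    - [0,0,0]
    - [0,0,0]

```text
time: 23.45
tool_pos: [404.4, -224.9, 119.3]
tcp_rot: [179.8, -0.0, 45.7]
ft_force: [0.8, -0.8, 0.1]
finger_gap: 85.2
```

Request:
send_rows:
  dp:
    - [0,0,0]
    - [0,0,0]
    - [0,0,0]
  rot:
    - [0,0,0]
    - [0,0,0]
    - [0,0,0]

```text
time: 23.82
tool_pos: [404.9, -221.6, 120.4]
tcp_rot: [179.8, -0.0, 45.8]
ft_force: [-0.3, -0.5, -0.9]
finger_gap: 85.1
```

Run:
```python
from meas import *
s=snap("wrist","w10"); x=r.sense();print(x['tool_pos'],x['tcp_rot'],x['ft_force'])
print(cups(s))
s=snap("scene","s10"); print(cups(s)); handles(s); pots(s)
```

```text
[ 404.9 -221.6  120.4] [179.8  -0.   45.8] [ 0.2 -0.4  0.3]
[[  58.8  319.9 -121.3   30.   155. ]
 [  64.3  414.7 -111.2   13.5 2708. ]
 [  71.2  271.5 -297.7   18.2 3245. ]
 [  60.6  403.5 -222.3   31.6 1489. ]
 [ 157.6  367.7 -250.1    4.7  220. ]
 [ 157.7  432.4 -183.4    4.6  203. ]
 [  59.1  334.2 -452.1   28.4  113. ]
 [  59.3  333.9 -458.4   27.7   96. ]]
[[  87.1  391.6  617.4   21.    87. ]
 [  68.1  500.   608.8   24.1   17. ]
 [ 123.1  424.3  354.9   31.6   78. ]
 [  64.7  427.2  111.5   14.1   83. ]
 [  65.2  417.8 -111.1   13.1   78. ]
 [  71.7  272.3 -300.4   18.9  236. ]
 [  60.4  405.4 -223.7   31.7  115. ]
 [  65.1  521.  -447.5   16.5  235. ]
 [  82.6  528.3 -621.4   85.8   55. ]]
handle 104 mid [578.4 151.3  91.4] ang -6.243558880548784 tip [549.2 154.5] far [610.2 147.8]
handle 119 mid [562.5  11.4  91.7] ang -7.762063587803916 tip [532.8  15.5] far [592.2   7.4]
sauce 1249 medz 108.81525764346009 mean [667.9  -4.7 108.6] circ [665.1   0.8  55.8]
tall 736 medz 143.73440706023018 mean [673.9 139.3 143.5] circ [671.  145.6  45.7]
```

View pics/s10.png

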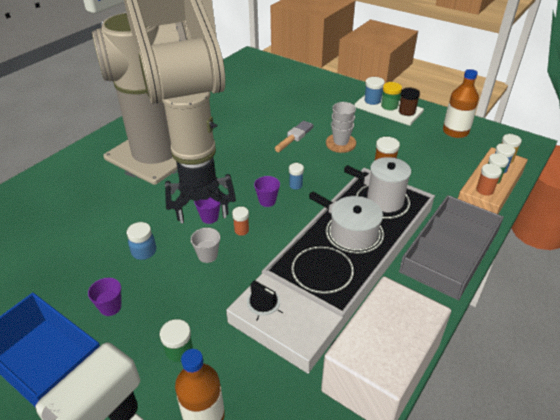

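View pics/w10.png

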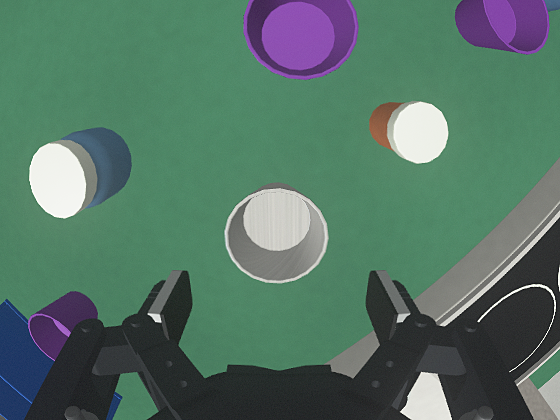

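The two-cup stack (342,120 in scene) has its rim at 123–124. The last cup is centred under the tool.

Request:
send_rows:
  dp:
    - [-1,-1,-40]
    - [-1,-1,-73]
    - [-1,-1,-73]
    - [-1,-1,-73]
  rot:
    - [0,0,0]
    - [0,0,0]
    - [0,0,0]
    - [0,0,0]

```text
time: 24.42
tool_pos: [403.8, -223.3, 47.4]
tcp_rot: [179.9, -0.0, 45.8]
ft_force: [0.8, 0.4, 0.3]
finger_gap: 85.2
```

Request:
send_rows:
  dp:
    - [0,0,0]
    - [0,0,0]
    - [0,0,0]
    - [0,0,0]
  rot:
    - [0,0,0]
    - [0,0,0]
    - [0,0,0]
    - [0,0,0]
  jaw: 55

```text
time: 24.92
tool_pos: [404.3, -224.0, 48.1]
tcp_rot: [179.8, -0.0, 45.7]
ft_force: [-0.4, 0.8, 7.5]
finger_gap: 63.7
```

Request:
send_rows:
  dp:
    - [0,0,30]
    - [0,0,80]
    - [0,0,140]
    - [0,0,190]
    - [4,50,215]
  rot:
    - [0,0,0]
    - [0,0,0]
    - [0,0,0]
    - [0,0,0]
    - [0,0,0]

```text
time: 25.55
tool_pos: [407.8, -175.1, 265.5]
tcp_rot: [179.6, -0.1, 45.5]
ft_force: [0.9, 0.7, -1.5]
finger_gap: 63.6
```

Request:
send_rows:
  dp:
    - [4,60,0]
    - [8,120,0]
    - [12,180,0]
    - [15,240,0]
    - [15,300,0]
  rot:
    - [0,0,0]
    - [0,0,0]
    - [0,0,0]
    - [0,0,0]
    - [0,0,0]

```text
time: 26.18
tool_pos: [421.8, 129.0, 262.0]
tcp_rot: [179.9, -0.1, 45.7]
ft_force: [1.4, -0.1, -0.7]
finger_gap: 63.5
```

Request:
send_rows:
  dp:
    - [0,60,0]
    - [0,120,0]
    - [0,170,0]
    - [0,210,0]
    - [0,227,0]
  rot:
    - [0,0,0]
    - [0,0,0]
    - [0,0,0]
    - [0,0,0]
    - [0,0,0]

```text
time: 26.8
tool_pos: [421.4, 355.9, 261.3]
tcp_rot: [-180.0, -0.0, 45.8]
ft_force: [-0.4, -0.4, -1.0]
finger_gap: 63.5
```

Request:
send_rows:
  dp:
    - [0,0,0]
    - [0,0,0]
    - [0,0,0]
  rot:
    - [0,0,0]
    - [0,0,0]
    - [0,0,0]

```text
time: 27.18
tool_pos: [422.2, 352.8, 261.0]
tcp_rot: [180.0, -0.0, 45.6]
ft_force: [0.8, 0.1, -1.0]
finger_gap: 63.4
```

```bash
python3 held.py
```

```text
[422.2 353.  261. ] [180.   -0.   45.6] [-0.1  0.5 -0.6] 63.55482427678873
rim z 273.3629987788023 12.348006458946884 circ [421.2 353.8  31.7] 2374
rim slope [-0.  0.]
[[  86.2  398.3  613.3   16.1  754. ]
 [  21.7  290.2  309.7   14.1  471. ]
 [ 124.6  422.9  356.4   31.6  574. ]
 [  64.1  420.   115.4   11.8  319. ]
 [  58.7  386.8   29.3   13.    21. ]
 [  59.2  320.  -119.5   31.4  135. ]
 [  59.1  395.9   11.1   24.2   20. ]
 [  70.9  276.7 -294.5   16.3  103. ]
 [  58.9  335.6 -454.5   31.3   65. ]]
```

Request:
send_rows:
  dp:
    - [2,2,-40]
    - [2,2,-75]
    - [2,2,-100]
    - [2,2,-114]
    - [2,2,-121]
  rot:
    - [0,0,0]
    - [0,0,0]
    - [0,0,0]
    - [0,0,0]
    - [0,0,0]

```text
time: 27.85
tool_pos: [423.9, 355.6, 139.5]
tcp_rot: [180.0, 0.0, 45.7]
ft_force: [-0.1, -0.6, -0.4]
finger_gap: 63.3
```

Request:
send_rows:
  dp:
    - [0,0,-1]
    - [0,0,-1]
    - [0,0,-1]
  rot:
    - [0,0,0]
    - [0,0,0]
    - [0,0,0]

```text
time: 28.22
tool_pos: [424.2, 356.3, 139.6]
tcp_rot: [180.0, -0.1, 45.7]
ft_force: [0.3, 0.2, 0.0]
finger_gap: 63.5
```

Request:
send_rows:
  dp:
    - [0,0,0]
    - [0,0,0]
    - [0,0,0]
    - [0,0,45]
    - [0,0,100]
  rot:
    - [0,0,0]
    - [0,0,0]
    - [0,0,0]
    - [0,0,0]
    - [0,0,0]
  jaw: 85

```text
time: 28.85
tool_pos: [422.8, 355.3, 238.3]
tcp_rot: [-180.0, 0.2, 45.7]
ft_force: [1.1, 0.6, 0.0]
finger_gap: 84.9
```

Request:
send_rows:
  dp:
    - [20,-60,20]
    - [45,-120,20]
    - [70,-180,20]
    - [90,-240,20]
    - [100,-300,20]
  rot:
    - [0,0,0.18]
    - [0,0,0.36]
    - [0,0,0.54]
    - [0,0,0.65]
    - [0,0,0.65]

```text
time: 29.48
tool_pos: [519.5, 76.3, 258.9]
tcp_rot: [180.0, -0.0, 83.1]
ft_force: [1.7, -0.2, 1.0]
finger_gap: 84.9
```

Request:
send_rows:
  dp:
    - [10,-45,10]
    - [10,-45,10]
    - [10,-45,10]
  rot:
    - [0,0,0]
    - [0,0,0]
    - [0,0,0]

```text
time: 29.85
tool_pos: [528.9, 33.4, 268.7]
tcp_rot: [-180.0, -0.0, 82.9]
ft_force: [-0.3, 0.8, -0.6]
finger_gap: 84.9
```

Run:
```python
from meas import *
s=snap("wrist","w11"); x=r.sense();print(x['tool_pos'],x['tcp_rot'],x['ft_force'])
print(cups(s)); handles(s); print(ring(s,(664,-137)))
s=snap("scene","s11"); print(cups(s)); handles(s); pots(s)
```

```text
[528.7  34.  268.5] [-180.   -0.   83.] [-0.9  0.2 -0.8]
[[  59.4  319.2 -122.3   28.9   90. ]
 [  58.5  320.6 -120.    31.5   47. ]
 [  71.4  272.6 -289.5   14.9  409. ]
 [  59.5  401.5   14.4   30.1  114. ]
 [ 147.6  423.   350.9   26.4  143. ]
 [  64.8  425.2  112.5   13.5 1044. ]
 [  64.7  415.7 -109.7   13.5  842. ]]
handle 945 mid [561.2  14.1  92.7] ang -7.095939842646356 tip [530.4  17.9] far [595.8   9.8]
handle 836 mid [577.  152.4  92.5] ang -5.096923064106315 tip [545.6 155.2] far [611.8 149.2]
(array([ 664.2, -137.6,   64.8]), np.int64(506))
[[  86.4  392.4  616.8   21.8  104. ]
 [  67.6  502.3  609.2   23.8   19. ]
 [ 148.7  423.5  356.8   32.    69. ]
 [  65.4  427.3  110.7   13.6   56. ]
 [  65.1  418.  -112.5   13.4  102. ]
 [  71.7  273.  -300.3   18.5  222. ]
 [  64.8  521.3 -447.2   16.6  263. ]
 [  82.9  384.8 -621.8   74.4   49. ]]
handle 105 mid [578.8 151.   91.5] ang -4.28197050906325 tip [548.2 153.3] far [609.1 148.8]
handle 117 mid [563.   11.5  91.8] ang -7.346855984671985 tip [532.7  15.4] far [592.5   7.7]
sauce 1259 medz 108.80124237251607 mean [667.8  -4.5 108.7] circ [665.3   0.5  55.8]
tall 738 medz 143.7530417950457 mean [673.8 139.9 143.5] circ [670.8 146.3  45.6]
```

View pics/w11.png

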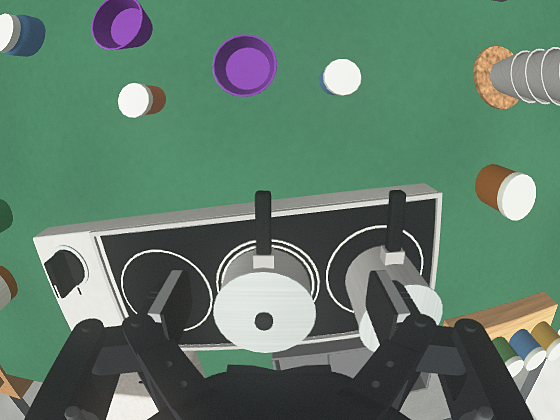

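View pics/s11.png

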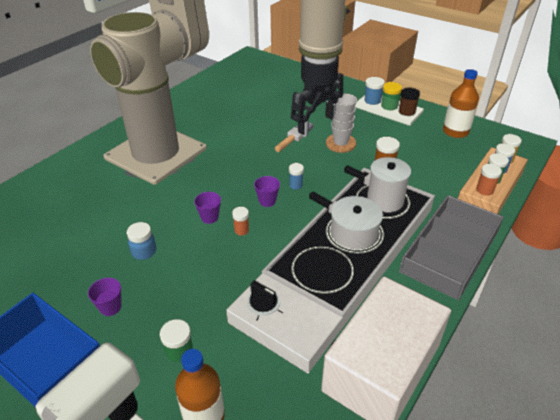

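Request:
send_rows:
  dp:
    - [23,-18,-50]
    - [23,-18,-100]
    - [23,-18,-100]
    - [23,-18,-150]
    - [23,-18,-187]
  rot:
    - [0,0,0]
    - [0,0,0]
    - [0,0,0]
    - [0,0,0]
    - [0,0,0]
  jaw: 45
  force: 40

```text
time: 30.58
tool_pos: [553.2, 16.2, 83.3]
tcp_rot: [179.8, -0.0, 83.1]
ft_force: [-0.7, 0.1, 1.1]
finger_gap: 44.9
```

Request:
send_rows:
  dp:
    - [0,0,0]
    - [0,0,0]
  rot:
    - [0,0,0]
    - [0,0,0]

```text
time: 30.82
tool_pos: [553.8, 15.6, 84.9]
tcp_rot: [179.8, -0.0, 83.0]
ft_force: [0.9, 0.2, 0.9]
finger_gap: 44.6
```

Run:
```python
from meas import *
s=snap("wrist","w12"); x=r.sense();print(x['tool_pos'],x['tcp_rot'],x['ft_force']);handles(s)
s=snap("top"); P=cloud(s); print(cups(s))
s=snap("scene"); P=cloud(s); px=s['pixels'].astype(int)
m=(np.hypot(P[...,0]-423.5,P[...,1]-355)<42)&(P[...,2]>138)&(P[...,2]<156); T=P[m]; zt=np.percentile(T[:,2],95); print(len(T),zt,T[:,2].max())
```

```text
[554.2  15.4  85.2] [179.7  -0.   83. ] [-0.5 -0.4 -0.5]
handle 2136 mid [575.5 151.4  92.1] ang -5.293590799636314 tip [545.3 154.2] far [612. 148.]
handle 3881 mid [558.2  14.4  92.6] ang -7.184474194252611 tip [530.1  17.9] far [596.7   9.5]
handle 248 mid [548.3  -5.9  94.3] ang -5.698264491558107 tip [538.5  -4.9] far [561.7  -7.2]
handle 242 mid [553.6  39.1  94.3] ang -8.34564665874404 tip [543.9  40.5] far [567.   37.1]
handle 97 mid [542.2 -15.7  85.5] ang 84.10761915796904 tip [541.9 -18.4] far [542.4 -13.4]
handle 65 mid [550.2  50.4  91.3] ang 83.30407926071749 tip [549.9  47.7] far [550.5  53.3]
handle 73 mid [542.3 -16.   97.2] ang 81.41041014802317 tip [541.9 -18.8] far [542.7 -13.5]
handle 76 mid [550.5  50.5  97.2] ang 78.7441117431782 tip [549.9  47.8] far [551.   53.3]
[[  89.7  509.8  617.5   27.3   14. ]
 [  69.3  516.5 -445.1   16.3   52. ]
 [ 153.1  421.5  356.    31.6   69. ]
 [  91.1  386.9  617.5   20.8   92. ]
 [  70.1  413.6 -111.3   14.2   36. ]
 [  76.3  268.8 -297.8   17.9   72. ]]
93 150.86886464100706 153.4405506103201
```

View pics/w12.png

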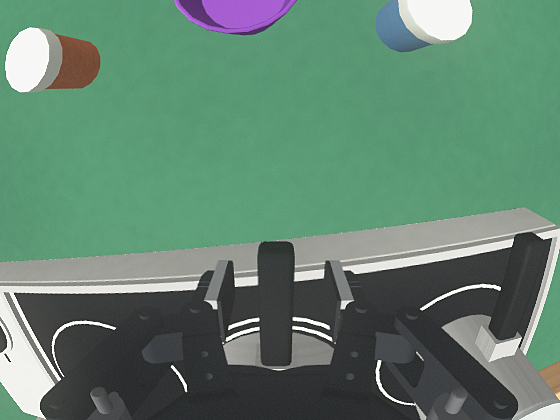

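Wrist view: the handle (col 276) is between the pads (228/335). Stack rim is 151, as expected. Gripping and sliding back.

Request:
send_rows:
  dp:
    - [0,0,-3]
    - [0,0,-3]
    - [0,0,-3]
    - [0,0,-3]
  rot:
    - [0,0,0]
    - [0,0,0]
    - [0,0,0]
    - [0,0,0]
  jaw: 8

```text
time: 31.48
tool_pos: [552.1, 15.0, 79.2]
tcp_rot: [180.0, 0.0, 83.0]
ft_force: [-1.9, -0.7, 4.8]
finger_gap: 15.1
```

Request:
send_rows:
  dp:
    - [0,-12,0]
    - [0,-35,0]
    - [0,-60,0]
    - [-1,-85,0]
    - [-1,-110,0]
  rot:
    - [0,0,0]
    - [0,0,0]
    - [0,0,0]
    - [0,0,0]
    - [0,0,0]

```text
time: 32.1
tool_pos: [551.4, -94.5, 79.1]
tcp_rot: [180.0, -0.1, 83.0]
ft_force: [-0.8, 5.0, 3.9]
finger_gap: 15.2
```

Request:
send_rows:
  dp:
    - [0,-16,0]
    - [0,-26,0]
    - [0,-28,0]
    - [0,-28,0]
    - [0,-28,0]
  rot:
    - [0,0,0]
    - [0,0,0]
    - [0,0,0]
    - [0,0,0]
    - [0,0,0]

```text
time: 32.72
tool_pos: [551.3, -122.6, 79.1]
tcp_rot: [180.0, -0.0, 83.0]
ft_force: [-0.1, 2.9, 4.0]
finger_gap: 15.4
```

Run:
```python
from meas import *
x=r.sense();print(x['tool_pos'],x['tcp_rot'],x['ft_force'])
s=snap("scene","s13"); handles(s); pots(s); print(ring(s,(664,2)),ring(s,(664,-137)))
```

```text
[ 551.3 -122.6   79.1] [180.  -0.  83.] [-0.1  2.9  4. ]
handle 102 mid [578.4 151.4  91.8] ang -5.330617780285652 tip [547.6 154.3] far [609.1 148.6]
handle 109 mid [ 570.9 -123.9   92.2] ang -22.474966049088238 tip [ 547.7 -114.3] far [ 593.7 -133.4]
sauce 1535 medz 109.00072390232162 mean [ 667.1 -140.4  108.9] circ [ 664.1 -135.8   55.8]
tall 737 medz 143.74962027356412 mean [673.4 139.6 143.6] circ [670.9 146.1  45.4]
(array([664.8,   2.7,  64.6]), np.int64(154)) (array([ 664.3, -137.2,   64.6]), np.int64(197))
```

View pics/s13.png

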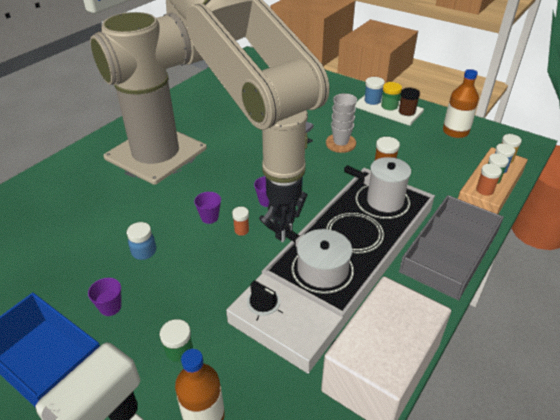

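Request:
send_rows:
  dp:
    - [0,0,0]
    - [0,0,0]
    - [0,0,40]
    - [0,0,90]
    - [-10,0,130]
  rot:
    - [0,0,0]
    - [0,0,0]
    - [0,0,0]
    - [0,0,0]
    - [0,0,0]
  jaw: 45

```text
time: 33.4
tool_pos: [541.2, -123.0, 210.4]
tcp_rot: [180.0, 0.0, 83.0]
ft_force: [-0.0, -0.3, 0.1]
finger_gap: 45.1
```

Request:
send_rows:
  dp:
    - [0,60,30]
    - [5,120,30]
    - [10,180,30]
    - [20,235,30]
    - [20,276,0]
  rot:
    - [0,0,0.01]
    - [0,0,0.02]
    - [0,0,0.03]
    - [0,0,0.03]
    - [0,0,0.03]

```text
time: 34.02
tool_pos: [562.8, 155.8, 211.0]
tcp_rot: [179.7, -0.1, 84.7]
ft_force: [1.6, -0.7, -0.3]
finger_gap: 45.0
```

Request:
send_rows:
  dp:
    - [0,0,-40]
    - [0,0,-40]
    - [0,0,-40]
  rot:
    - [0,0,0]
    - [0,0,0]
    - [0,0,0]

```text
time: 34.4
tool_pos: [561.4, 152.7, 169.9]
tcp_rot: [180.0, -0.0, 84.6]
ft_force: [-0.0, -0.5, 0.4]
finger_gap: 45.1
```

Run:
```python
from meas import *
s=snap("wrist","w14");x=r.sense();print(x['tool_pos'],x['tcp_rot'],x['ft_force']); handles(s)
s=snap("scene","s14"); handles(s); pots(s)
```

```text
[562.1 152.7 170.8] [179.9  -0.   84.6] [ 0.1 -0.5  0.9]
handle 1896 mid [576.2 154.1  92.6] ang -4.840524223652674 tip [545.6 156.7] far [612.  151.1]
handle 275 mid [ 578.8 -120.    91.5] ang -16.056895257376052 tip [ 547.6 -111. ] far [ 596.3 -125. ]
handle 104 mid [579.4 151.3  91.6] ang -6.231170308395805 tip [548.7 154.7] far [610.8 147.9]
handle 143 mid [ 561.9 -125.3   91.7] ang -7.396724257151925 tip [ 530.8 -121.3] far [ 593.3 -129.4]
sauce 1549 medz 108.96560294975882 mean [ 667.5 -140.5  108.8] circ [ 664.6 -135.7   56. ]
tall 743 medz 143.8204052933071 mean [673.7 139.6 143.6] circ [671.2 145.7  45.5]
```

View pics/w14.png

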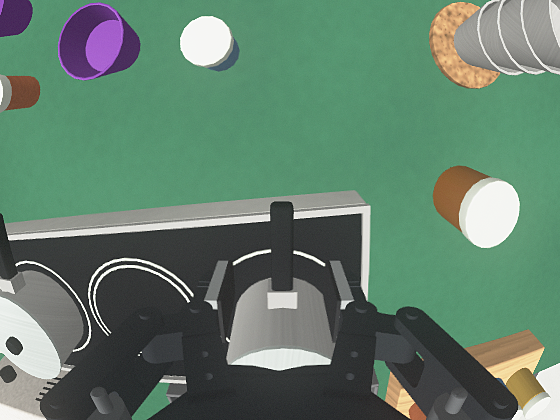

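Request:
send_rows:
  dp:
    - [0,2,-40]
    - [0,2,-80]
    - [0,2,-90]
    - [0,2,-90]
  rot:
    - [0,0,0]
    - [0,0,0]
    - [0,0,0]
    - [0,0,0]

```text
time: 35.0
tool_pos: [561.5, 154.9, 79.8]
tcp_rot: [180.0, -0.0, 84.6]
ft_force: [0.5, 0.5, -0.2]
finger_gap: 45.2
```

Request:
send_rows:
  dp:
    - [0,0,-1]
    - [0,0,-1]
    - [0,0,-1]
    - [0,0,-1]
  rot:
    - [0,0,0]
    - [0,0,0]
    - [0,0,0]
    - [0,0,0]
  jaw: 8

```text
time: 35.5
tool_pos: [562.1, 155.4, 79.4]
tcp_rot: [179.8, -0.0, 84.7]
ft_force: [-1.7, -0.6, 7.1]
finger_gap: 15.2
```

Request:
send_rows:
  dp:
    - [0,-10,0]
    - [-1,-30,0]
    - [-2,-55,0]
    - [-4,-80,0]
    - [-5,-105,0]
  rot:
    - [0,0,0]
    - [0,0,0]
    - [0,0,0]
    - [0,0,0]
    - [0,0,0]

```text
time: 36.12
tool_pos: [557.2, 50.6, 79.4]
tcp_rot: [179.8, -0.1, 84.7]
ft_force: [0.6, 5.8, 5.4]
finger_gap: 15.7
```

Request:
send_rows:
  dp:
    - [-1,-20,0]
    - [-1,-33,0]
    - [-1,-38,0]
    - [-1,-38,0]
    - [-1,-38,0]
  rot:
    - [0,0,0]
    - [0,0,0]
    - [0,0,0]
    - [0,0,0]
    - [0,0,0]

```text
time: 36.75
tool_pos: [556.3, 12.3, 79.4]
tcp_rot: [179.8, -0.0, 84.7]
ft_force: [0.4, 0.9, 5.8]
finger_gap: 15.5
```

Run:
```python
from meas import *
x=r.sense();print(x['tool_pos'],x['tcp_rot'],x['ft_force'])
s=snap("scene","s15"); handles(s); pots(s); print(ring(s,(664,142)))
```

```text
[556.3  12.3  79.4] [179.8  -0.   84.7] [0.4 0.9 5.8]
handle 94 mid [578.8  10.5  92.3] ang -18.76273928143112 tip [554.   18.9] far [600.    3.3]
handle 144 mid [ 562.7 -125.4   91.9] ang -6.969084616787973 tip [ 531.3 -121.5] far [ 592.1 -129. ]
sauce 1553 medz 108.957294341757 mean [ 667.6 -140.4  108.8] circ [ 664.7 -135.8   56. ]
tall 897 medz 144.15542634067606 mean [667.6  -2.8 143.8] circ [664.6   3.3  45.4]
(array([665.4, 143. ,  64.6]), np.int64(82))
```

View pics/s15.png

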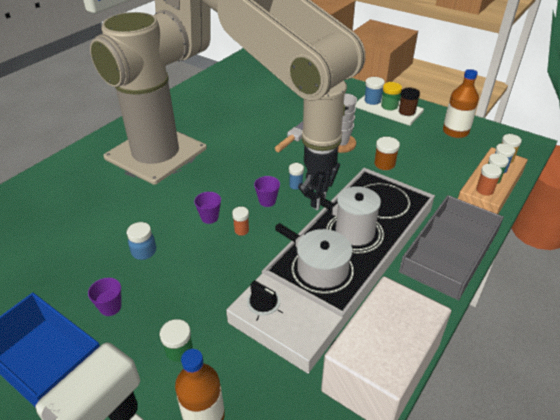

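Request:
send_rows:
  dp:
    - [0,0,0]
    - [0,0,0]
    - [0,0,40]
    - [0,0,90]
    - [-10,0,130]
  rot:
    - [0,0,0]
    - [0,0,0]
    - [0,0,0]
    - [0,0,0]
    - [0,0,0]
  jaw: 50

```text
time: 37.42
tool_pos: [545.2, 12.1, 209.5]
tcp_rot: [180.0, 0.0, 84.7]
ft_force: [-0.4, -0.9, 0.1]
finger_gap: 49.4
```

Request:
send_rows:
  dp:
    - [0,-60,10]
    - [10,-120,10]
    - [20,-180,10]
    - [40,-240,10]
    - [66,-294,10]
  rot:
    - [0,0,0.03]
    - [0,0,0.06]
    - [0,0,0.09]
    - [0,0,0.09]
    - [0,0,0.09]

```text
time: 38.05
tool_pos: [610.9, -284.0, 217.6]
tcp_rot: [-180.0, -0.0, 89.8]
ft_force: [1.7, 0.1, 0.8]
finger_gap: 49.7
```

Request:
send_rows:
  dp:
    - [0,0,-40]
    - [0,0,-80]
    - [0,0,-80]
    - [0,0,-80]
  rot:
    - [0,0,0]
    - [0,0,0]
    - [0,0,0]
    - [0,0,0]

```text
time: 38.55
tool_pos: [611.4, -281.9, 139.2]
tcp_rot: [179.9, 0.0, 89.9]
ft_force: [0.1, -0.8, 1.4]
finger_gap: 50.3
```

Run:
```python
from meas import *
s=snap("wrist","w16");x=r.sense();print(x['tool_pos'],x['tcp_rot'],x['ft_force'])
s=snap("scene","s16"); handles(s); pots(s); print(cups(s))
s=snap("top"); print(cups(s))
```

```text
[ 612.1 -282.3  140.4] [179.8   0.1  89.9] [-0.3  0.4  0.6]
handle 129 mid [573.2   9.   91.8] ang -5.861818710432522 tip [541.1  12.3] far [603.9   5.8]
handle 84 mid [ 575.2 -126.6   91.9] ang -12.829881547451635 tip [ 553.  -121.6] far [ 593.7 -130.8]
sauce 1544 medz 109.01123479081656 mean [ 667.5 -140.6  108.8] circ [ 664.6 -135.9   55.8]
tall 911 medz 143.89310529122713 mean [668.3  -2.8 143.7] circ [665.6   2.8  45.4]
[[  86.7  391.2  616.9   20.7   94. ]
 [ 149.7  424.7  355.7   31.7   78. ]
 [  67.7  500.3  607.5   23.9   21. ]
 [  65.4  427.7  111.    13.9   52. ]
 [  72.2  273.2 -300.2   18.5  206. ]
 [  65.3  520.5 -447.1   15.9  225. ]
 [  81.6  456.1 -619.9   37.    76. ]]
[[  89.3  512.2  617.1   28.5   17. ]
 [  69.2  518.1 -445.2   16.8   49. ]
 [  90.1  387.2  618.8   21.1  129. ]
 [ 153.1  421.9  355.9   31.6   66. ]
 [  68.9  422.5  112.4   13.3   45. ]
 [  28.2  291.1  308.5   14.6   18. ]
 [  76.2  267.5 -299.6   17.9   60. ]]
```

View pics/w16.png

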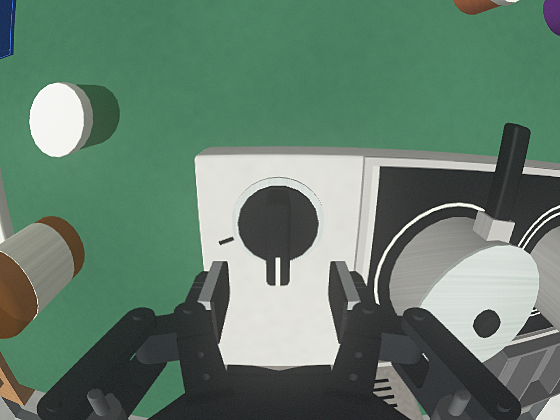

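Request:
send_rows:
  dp:
    - [0,0,-30]
    - [0,0,-60]
    - [0,0,-64]
    - [0,0,-64]
  rot:
    - [0,0,0]
    - [0,0,0]
    - [0,0,0]
    - [0,0,0]

```text
time: 39.2
tool_pos: [611.6, -282.1, 75.3]
tcp_rot: [179.9, 0.0, 89.8]
ft_force: [0.8, 0.2, -0.1]
finger_gap: 50.0
```

Request:
send_rows:
  dp:
    - [0,0,0]
    - [0,0,0]
    - [0,0,0]
    - [0,0,0]
  rot:
    - [0,0,0]
    - [0,0,0]
    - [0,0,0]
    - [0,0,0]
  jaw: 8
  force: 50

```text
time: 39.7
tool_pos: [611.9, -282.6, 75.6]
tcp_rot: [179.9, 0.1, 89.8]
ft_force: [-1.3, -0.9, 6.4]
finger_gap: 14.1
```

Request:
send_rows:
  dp:
    - [0,0,0]
    - [0,0,0]
    - [0,0,0]
    - [0,0,0]
    - [0,0,0]
  rot:
    - [0,0,-0.16]
    - [0,0,-0.34]
    - [0,0,-0.52]
    - [0,0,-0.7]
    - [0,0,-0.88]

```text
time: 40.33
tool_pos: [612.5, -281.3, 75.7]
tcp_rot: [179.9, -0.1, 39.1]
ft_force: [3.2, 4.9, 5.6]
finger_gap: 14.3
```

Request:
send_rows:
  dp:
    - [0,0,0]
    - [0,0,0]
    - [0,0,0]
    - [0,0,0]
    - [0,0,0]
  rot:
    - [0,0,-0.16]
    - [0,0,-0.3]
    - [0,0,-0.37]
    - [0,0,-0.39]
    - [0,0,-0.39]

```text
time: 40.95
tool_pos: [613.1, -281.4, 75.7]
tcp_rot: [179.9, -0.2, 17.2]
ft_force: [5.2, 3.3, 4.7]
finger_gap: 14.0
```

Run:
```python
from meas import *
x=r.sense();print(x['tool_pos'],x['tcp_rot'],x['ft_force'],x['wrist_torque'],x['finger_gap'])
s=snap("scene"); pots(s)
```

```text
[ 613.1 -281.4   75.7] [179.9  -0.2  17.2] [5.2 3.3 4.7] [ 0.4 -0.8  1.2] 14.046877648878763
sauce 1541 medz 108.89928450247282 mean [ 667.5 -140.6  108.8] circ [ 664.7 -135.9   55.9]
tall 910 medz 143.7987032450484 mean [668.   -2.4 143.7] circ [665.6   2.9  45.5]
```

Same 1.2 N m as before, so it's at the stop again. Releasing.

Request:
send_rows:
  dp:
    - [0,0,0]
    - [0,0,0]
    - [0,0,0]
    - [0,0,30]
    - [0,0,80]
  rot:
    - [0,0,0]
    - [0,0,0]
    - [0,0,0]
    - [0,0,0]
    - [0,0,0]
  jaw: 85

```text
time: 41.62
tool_pos: [609.1, -281.6, 151.7]
tcp_rot: [-179.8, 0.2, 17.0]
ft_force: [-0.2, -0.0, 0.4]
finger_gap: 85.3
```

Request:
send_rows:
  dp:
    - [-40,0,40]
    - [-80,0,90]
    - [-110,40,140]
    - [-120,90,170]
    - [-120,130,190]
  rot:
    - [0,0,0.18]
    - [0,0,0.36]
    - [0,0,0.54]
    - [0,0,0.7]
    - [0,0,0.88]

```text
time: 42.25
tool_pos: [490.3, -151.5, 346.4]
tcp_rot: [179.8, 0.0, 67.7]
ft_force: [0.7, -0.4, -0.1]
finger_gap: 85.3
```

Request:
send_rows:
  dp:
    - [0,40,0]
    - [0,100,0]
    - [0,150,0]
    - [0,160,0]
    - [0,160,0]
  rot:
    - [0,0,0.18]
    - [0,0,0.4]
    - [0,0,0.4]
    - [0,0,0.4]
    - [0,0,0.4]

```text
time: 42.88
tool_pos: [491.0, 8.1, 343.9]
tcp_rot: [180.0, 0.0, 90.4]
ft_force: [1.0, -0.5, -0.2]
finger_gap: 85.0
```

Run:
```python
from meas import *
s=snap("wrist","w17");x=r.sense();print(x['tool_pos'],x['tcp_rot'],x['ft_force'],x['time'])
for c in [(664,2),(664,142),(664,-138)]:print('ring',ring(s,c))
handles(s);knob(s);print(cups(s))
s=snap("scene","s17"); handles(s); pots(s); knob(s); print(cups(s))
```

```text
[491.    7.3 343.8] [180.    0.   90.4] [-0.3 -0.5  0.1] 42.925
ring (array([664.7,   2.7,  64.8]), np.int64(387))
ring (array([665.4, 143.1,  64.8]), np.int64(422))
ring (array([ 664.2, -137.5,   64.8]), np.int64(319))
handle 553 mid [ 560.7 -121.8   92.5] ang -7.502204960500713 tip [ 529.4 -117.7] far [ 595.3 -126.4]
handle 595 mid [571.2  11.4  92.6] ang -5.192288556964188 tip [539.6  14.3] far [605.7   8.3]
knobtop 316 [ 608.8 -278.4   87.5] ((611.8162841796875, -280.588623046875), (14.869573593139648, 54.575069427490234), 89.15917205810547)
knobdisc 415 ((616.96435546875, -246.32655334472656), 58.82804489135742)
[[  71.7  271.2 -297.8   18.3  696. ]
 [  59.2  319.6 -121.4   29.8   94. ]
 [  22.3  291.8  309.6   14.7  223. ]
 [  58.9  329.9 -113.9   21.3    4. ]
 [  49.4  311.5 -458.9    5.2    6. ]
 [  58.9  335.8 -455.6   32.1   47. ]
 [  58.6  401.3   14.5   30.    64. ]
 [  64.8  415.1 -110.1   13.4  644. ]
 [  64.7  424.9  112.2   13.5  666. ]
 [ 151.   423.6  356.    31.5  256. ]
 [  64.3  519.4 -444.7   17.1  303. ]]
handle 123 mid [573.8   9.   91.7] ang -5.89185505925975 tip [543.2  12.2] far [603.8   6. ]
handle 148 mid [ 562.1 -125.2   91.7] ang -7.2088778171890695 tip [ 531.4 -121.3] far [ 593.3 -129.2]
sauce 1525 medz 108.98711373974913 mean [ 667.5 -140.4  108.8] circ [ 664.5 -135.9   55.8]
tall 918 medz 143.763022337488 mean [668.3  -2.8 143.6] circ [665.8   3.4  45.4]
knobtop 176 [ 613.4 -285.3   87.1] ((614.7451782226562, -283.6643371582031), (14.042170524597168, 56.31624984741211), 88.61134338378906)
knobdisc 203 ((671.0916748046875, -240.6853485107422), 97.05563354492188)
[[  87.3  392.   617.5   20.9   89. ]
 [ 149.6  424.4  355.8   31.7   81. ]
 [  68.   500.8  608.4   25.5   15. ]
 [  65.1  426.6  111.9   14.2   70. ]
 [  64.7  417.9 -112.3   13.8  115. ]
 [  72.1  273.  -300.4   18.9  210. ]
 [  65.   520.8 -447.7   16.1  232. ]
 [  82.2  577.2 -621.   131.8   65. ]]
```

View pics/w17.png

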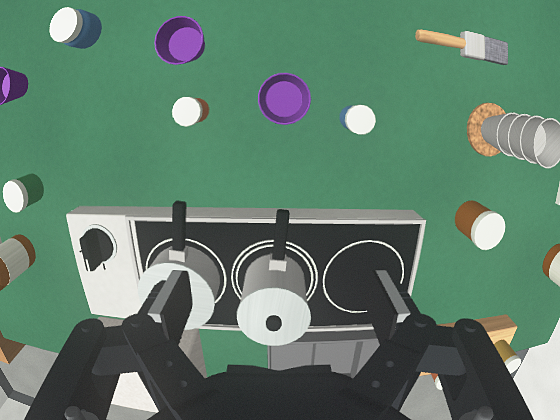

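View pics/s17.png

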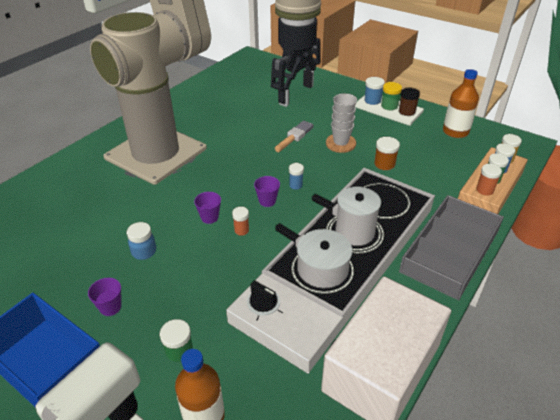

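The last pictures show everything in place: saucepan (323,258) on the right ring, tall pot (357,215) on the middle ring, knob at rest, a straight stack at (342,120), and the arm clear of everything. Handing in.

```bash
python3 -c "
from bench import job
print(job.hand_in())"
```

```text
the job is handed in; nothing more can be done
None
```

I finished the whole job and handed it in at about 43 s of the 210 s allowed. I slid the saucepan to the middle ring, twisted the knob to its stop and let it spring back. I then nested the three loose steel cups on the stand, slid the saucepan back to the right ring and the tall pot to the middle ring, and gave the knob its second twist.

Last checks before hand-in, all within the limits:
- **Saucepan:** about 1.5 mm from the right ring's centre.
- **Tall pot:** about 1–1.5 mm from the middle ring's centre.
- **Cups:** the top rim of the stack stands at 150–151 mm (151 expected), within about 2 mm of the stand's axis as first measured. I saw no visible tilt in the pictures.
- **Knob:** both twists ended at the same angle with 1.2 N m on the wrist, so I took that as the stop. Afterwards the bar lay along the plate's x axis again.
- **Jars:** the four jars read within a few mm of where they started. The purple cups also read where they were at the start.
- **Robot:** the arm is clear and holding nothing.

**Disagreements:** the top camera read heights about 2–4 mm high and x about 2–4 mm off from the other two cameras, so I relied on the wrist and scene views. Lid heights read about 4 mm above the text's figures. I saw nothing get knocked aside during the run.

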